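Lock a bayonet filter funnel onto the filtration manifold

TASK

Fit the loose steel filter funnel to the empty holder of the filtration manifold. Set its two pins into the holder's slots, press it down gently against the sprung screen, turn it clockwise to the stop and let it rise into the lock, then let go. Do not force it, keep it upright, and leave everything else where it is.

Things in the scene. Friction and masses are not known exactly. Their poses are not given: they have to be found in the camera images.
- funnel: Loose plain steel filter funnel on the worktop, 0.16 to 0.26 kg, 75 mm high. Origin: centre of its lower edge; z up. Cup: 56 mm cylinder from 23 to 70 mm, held there across the sides free of tabs; rim 61 mm wide. Below 18 mm a 48 mm spigot, its last 4 mm tapered to 43 mm. Two rim tabs, 8 mm wide, reach 37 mm from the axis along +x and -x. A half turn about z changes nothing.
- pin (a point): Outer end, on the centre line, of one of the funnel's two opposite bayonet pins: round, 6 mm thick, along the funnel's +x and -x, reaching 29 mm from the axis, 10 mm above the lower edge, right below the rim tabs.
- manifold: Fixed steel manifold: 44 mm pipe along its y, 276 mm long, black taps on its -x side. Origin: on the worktop under the pipe's middle; z up. Of its two funnel holders the one at y = +75 mm carries a locked funnel, the one at y = -75 mm is empty: collar 72 mm wide, its top 115 mm up, bore 50 mm. The holders are screwed in and each may sit turned up to 20 degrees either way from true.
- holder_mouth (a point): Centre of the empty bore at the collar's top. Two opposite slots, 8 mm wide, 25 to 30 mm from the axis, let the pins down: 50 degrees (+-20, to be seen or felt) counter-clockwise from above of the manifold's x. Height of the funnel's lower edge from here: -7 mm, pins on top of the collar; under -19 mm to turn; -20.5 mm hard bottom; -16.5 mm locked. Over 50 N on the holder does harm.
- screen_rest (a point): Centre of the sprung screen (48 mm disc with the white membrane) at rest in the empty holder, 13.5 mm below the collar's top; the funnel's edge meets it here. It gives 2 N per mm over 7 mm, then is solid; pressed 5.5 mm (11 N) the pins pass under the ledge. Clockwise from the slots they run 50 degrees to a stop; there the ledge is 2.5 mm thinner and holds them when they rise.
- wash_bottle: Squeeze wash bottle with a bent jet, 66 x 109 x 198 mm, a bystander. Origin: centre of its underside. Farther right, off the worktop, a tall incubator stands at y below -0.18 m, x above 0.42 m: come in from the side of the robot.
- beaker_100: Small empty beaker, 54 mm wide, 71 mm high, a bystander. Origin: centre of its underside.
- petri_low: Lower of two stacked petri dishes, 91 mm wide, 17 mm high, a bystander. Origin: centre of its underside.
- tweezers: Steel tweezers lying flat, 130 mm long, 16 mm wide, a bystander. Origin: centre of their underside.
- timer: Small white timer lying flat, 70 x 64 x 17 mm, a bystander. Origin: centre of its underside.
- petri_top: Upper of the two stacked petri dishes, 91 mm wide, 17 mm high, a bystander. Origin: centre of its underside.

How it is judged:
By the outcome, as a careful person would: the job done as asked, in the order asked, and still so for the second after the job is handed in, with the robot touching nothing.
It also fails if it takes over 64 s, if anything falls off the work surface, if the arm or the gripper's body presses on something with over 40 N, if the wrist force passes 120 N, or if a joint passes its speed limit or range.

ROBOT

A 6-joint arm with a two-finger parallel gripper is mounted at the origin on a cart in front of the work surface, level with it; the furniture and walls round the work are solid. World frame = base frame: x ahead of the robot, y to its left, z up, the work surface at z = 0. Lengths are in m, angles in degrees, forces in N, time in s.
With the tool pointing down it reaches from about 0.4 to 0.825 m from the base axis. Payload 7 kg.
Tool frame: the origin (TCP) lies midway between the tips of the shut fingers; the grasp point (between the pads) lies 19 mm behind it; x points along the fingers, z is the direction in which the jaws open and shut, and the axes are right-handed (so a half turn about x gives the same grasp; the last joint's range is limited). The gripper opens to 88 mm and grips with 3 to 60 N. Pads are 19 mm wide; open, the fingers measure 130 mm over their backs; the gripper's body (78 mm by 193 mm) begins 47 mm behind the grasp point.
Start: joints at [80.277, 20.546, 0.682, 0, -70.136, -16.507], TCP at [0.298, 0.605, 0.195] pointing down, gripper open.
Joint ranges: [-176.03, 176.03], [-82.01, 121.73], [-58.28, 71.71], [-173.87, 95.51], [-174.79, -0.11], [-173.66, 173.66]. Speed limits (degrees/s): [136.94, 136.94, 172.46, 180, 180, 180].

INTERFACE

Orientations are given as [roll, pitch, yaw] about the fixed x, y, z axes, in that order (R = Rz(yaw) Ry(pitch) Rx(roll)).
In Python, from plant import ctrl gives the robot as it stands.
- The arm moves only by the tool servo_tool, never from a script. Its argument "motion" is a list of rows, each an object with "offset": the shift along the tool's x, y, z in m, a list of three; "roll": the turn about the tool's x in degrees; "claw": the opening, from -1 (shut) to 1 (fully open), so that 0 is half open. In form: [{"offset": [x, y, z], "roll": roll, "claw": claw}, ...]. A call has 1 to 12 rows; each row shifts and turns the commanded pose from where the row before left it, along the tool's axes as they then stand; what a row does not reach is not made up. A row lasts 1/8 s, in which the tool goes at most 62.5 mm and 10.7 degrees, less where a joint would pass 70% of its speed; a pose out of reach is approached as far as the arm can. A call is refused whole if a number of a shift passes 0.0625 or a number of a turn 10.7, either way. A call with a gripper value outside its range is refused whole. The fingers move at their own pace and stop on an object; the grip force is fixed at half the most. Time passes only in rows, so rows that do not move let the fingers close. It gives the time, the measured TCP pose, the force and the opening at its end, in the units of the state.
- ctrl.get_obs(): the state, without advancing time (a new reading comes with each control period).
- ctrl.snapshot(name): name is "side" or "top" or "wrist"; returns a dict with "frame" (420x560x3 uint8, blue, green, red), "z_map" (420x560 float32, m along the optical axis (not along the pixel's ray), 0 where there is no reading), "mtx" (3x3 intrinsics, pixels), "extrinsics" (4x4, takes a point from camera to world coordinates). Camera axes: x right, y up, looking along -z (the intrinsics and any distortion apply to the point x, -y, -z); pixel columns grow to the right and rows downward; lengths in m; the calibration is good to about 2 mm. A picture is of the moment at which its call begins.
- ctrl.close_job(): hands the job in, once; it reports no verdict.
The state is a dict: "clock": time; "joint_pos": joint angles; "qvel": joint speeds; "tau": joint torques, N m; "tool_pos": TCP position; "orientation": TCP orientation; "force": force on the tool from outside, world axes, zero at the start; "moment": the same for the moment, N m; "opening": finger opening in m.
Only numpy, scipy, OpenCV 4.12 (cv2) and the standard library are available. Lean on these libraries where they do the work, as an engineer would, in place of code of your own. Each camera call takes 0.05 s, during which the arm holds its last target.

## Working session

There is one attempt and no reset: what is moved stays moved. The work goes in short steps, Python scripts to look and compute and a tool call to move; the robot and the scene stay as the last step left them, time stands still between calls to the robot, and variables do not carry over. Pictures are saved under pics/ and viewed, and the job is handed in when it is done.

Besides the shell and the picture viewer there is one more tool, called after "Call:" as a command line: name --argument value ..., lists and objects as JSON in quotes. servo_tool: Moves the arm, as the interface text tells. Its arguments: {"type":"object","properties":{"motion":{"type":"array"}},"required":["motion"]}

```bash
ls; mkdir -p pics; python3 - <<'E'
from plant import ctrl
import cv2,numpy as np
print(ctrl.get_obs())
for n in ["side","top","wrist"]:
    s=ctrl.snapshot(n)
    cv2.imwrite(f"pics/{n}0.png",s["frame"])
    np.savez(f"pics/{n}0.npz",**s)
    print(n,s["mtx"].round(1).tolist(),s["extrinsics"].round(3).tolist())
E
```

```text
pics
{'clock': 0.0, 'joint_pos': array([ 8.02764694e+01,  2.05912997e+01,  6.34413859e-01, -2.12521870e-02,
       -7.01362737e+01, -1.65065146e+01]), 'qvel': array([-0.03196952,  0.04832847,  0.0575237 , -0.00979386, -0.04760545,
        0.07361521]), 'tau': array([ 3.32790805e-04, -5.82724142e+01,  2.93051970e+01,  6.99717790e+00,
        6.76054580e-03, -1.58779017e-04]), 'tool_pos': array([0.29811991, 0.60499395, 0.19442557]), 'orientation': array([   4.40414002,   89.90472153, -111.8331426 ]), 'force': array([-1.38467384, -0.08748406,  0.18209996]), 'moment': array([-0.02323488, -0.02378318, -0.00858361]), 'opening': 0.08775287598089888}
side [[389.2, 0.0, 277.8], [0.0, 389.2, 213.9], [0.0, 0.0, 1.0]] [[-0.813, 0.25, -0.526, 0.125], [-0.582, -0.32, 0.747, 0.934], [0.018, 0.914, 0.406, 0.455], [0.0, 0.0, 0.0, 1.0]]
top [[453.7, 0.0, 274.2], [0.0, 453.7, 211.8], [0.0, 0.0, 1.0]] [[0.029, 0.976, -0.214, 0.382], [-1.0, 0.027, -0.012, 0.261], [-0.006, 0.214, 0.977, 1.123], [0.0, 0.0, 0.0, 1.0]]
wrist [[303.4, 0.0, 277.9], [0.0, 303.4, 209.0], [0.0, 0.0, 1.0]] [[-0.442, 0.867, 0.23, 0.362], [-0.897, -0.427, -0.112, 0.575], [0.001, -0.256, 0.967, 0.383], [0.0, 0.0, 0.0, 1.0]]
```

View pics/side0.png

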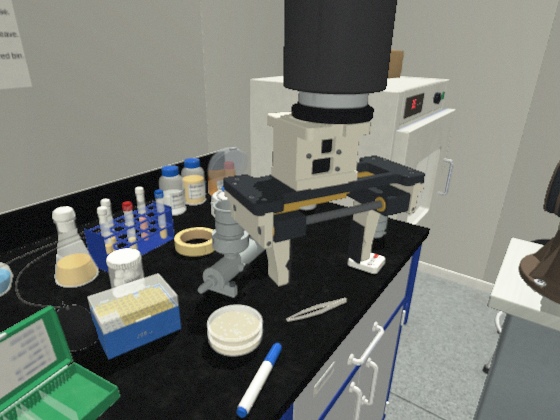

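View pics/top0.png

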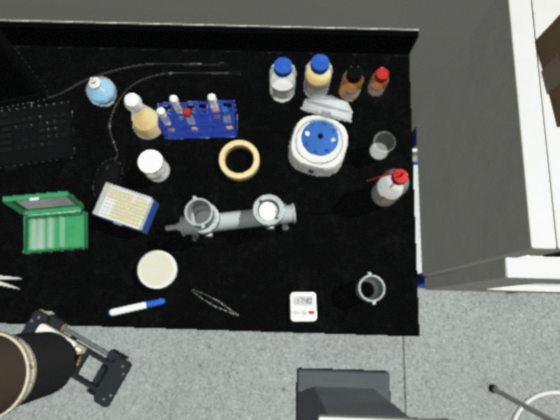

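View pics/wrist0.png

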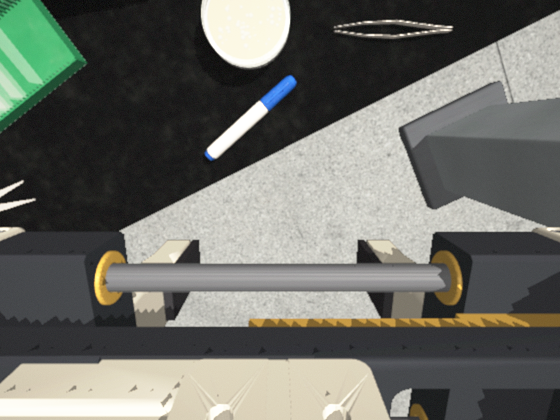

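```bash
cat > h.py <<'E'
import numpy as np,cv2
def load(n): return dict(np.load(f"pics/{n}.npz"))
def ray(s,u,v):
    K=s["mtx"];d=np.array([(u-K[0,2])/K[0,0],-(v-K[1,2])/K[1,1],-1.0]);E=s["extrinsics"]
    return E[:3,3],E[:3,:3]@d
def onz(s,u,v,z):
    o,d=ray(s,u,v);return o+d*(z-o[2])/d[2]
def cloud(s):
    K=s["mtx"];z=s["z_map"];v,u=np.mgrid[:z.shape[0],:z.shape[1]]
    P=np.stack([(u-K[0,2])/K[0,0]*z,-(v-K[1,2])/K[1,1]*z,-z],-1)
    E=s["extrinsics"];W=P@E[:3,:3].T+E[:3,3];W[z<=0]=np.nan
    return W
def proj(s,p):
    E=s["extrinsics"];c=E[:3,:3].T@(np.asarray(p)-E[:3,3]);K=s["mtx"]
    return K[0,0]*c[0]/-c[2]+K[0,2],K[1,1]*-c[1]/-c[2]+K[1,2]
def crop(s,name,u0,u1,v0,v1,k):
    im=s["frame"][v0:v1,u0:u1];cv2.imwrite(f"pics/{name}.png",cv2.resize(im,None,fx=k,fy=k,interpolation=cv2.INTER_CUBIC))
def circ(P):
    A=np.c_[2*P,np.ones(len(P))];x=np.linalg.lstsq(A,(P**2).sum(1),rcond=None)[0]
    return x[:2],np.sqrt(x[2]+x[:2]@x[:2])
E
python3 - <<'E'
from h import *
s=load("top0")
crop(s,"c1",340,420,250,310,10 if 0 else 9)
crop(s,"c2",160,310,180,250,5)
W=cloud(s)
for (u,v) in [(371,288),(268,210),(200,215),(388,188),(380,145),(303,307),(157,268),(235,218)]:
    print(u,v,W[v,u].round(3))
sub=W[270:308,350:395]
print((sub[...,2]*1000)[::3,::3].round(0))
sub=W[190:232,245:300]
print((sub[...,2]*1000)[::3,::3].round(0))
E
```

```text
371 288 [ 0.445  0.032 -0.003]
268 210 [0.61  0.288 0.101]
200 215 [0.598 0.448 0.082]
388 188 [0.664 0.016 0.126]
380 145 [0.814 0.004 0.003]
303 307 [0.394 0.199 0.016]
157 268 [0.476 0.552 0.032]
235 218 [0.597 0.367 0.064]
[[-1.  1.  0.  4. -4.  1. -0.  1.  1. -1.  0.  0. -2. -2. -2.]
 [ 0.  0.  0. -5. -1.  1. 77. 70. -2. nan -3.  4. -1.  0.  2.]
 [ 1. -2. -0. -1. -1. 73. 73. 72. 75. 72.  0.  3.  2.  1.  1.]
 [-1. -3.  1. -0. 75. 20. 21. 23. 38. 63. 74.  1.  4. -0.  2.]
 [-0.  1. -1. 53. -2. -1.  4. 19. 21. 37. 62. 80.  3.  0.  0.]
 [nan  3. 25. 73. -0.  2.  3.  2. 17. 28. 50. 76.  4.  3. -5.]
 [ 2. -2. 31. 75.  1. -1. -3. -3.  5. 22. 40. 74. -2. -2.  3.]
 [ 1. -1. 25. 71. -0. -2.  1. nan  9. 20. 46. 74. -2. -1. -3.]
 [-2.  1.  2. 45. 73. -1. -2. -3. 19. 23. 63. 75. -1. -1.  1.]
 [ 3.  1.  1. -6. 49. 77. 18. 22. 23. 55. 78. -2. -4.  1.  0.]
 [ 3. -4. -2. -1.  4. 26. 76. 73. 71. 73. -3.  1. -0. -4. -2.]
 [-1. -0. -4.  1.  1.  3.  0.  1. 77.  1. -2.  1. -3.  1. -2.]
 [ 2.  1. -1.  2.  2. -0. nan  3.  5. -1.  3.  2. -4. -1. -1.]]
[[ -3.  -1.  -4.  -1.   1.   1.   1.   1.   1.   2.  
[... 647 characters left out ...]
 [ 61.  60.  63. 113. 112. 101. 101. 102. 104.  99. 101.  95. 112. 115.
   66.  65.  66.  -1.   0.]
 [ 61.  64.  66. 116. 112.  99.  98. 102. 104. 103.  98. 103. 115.  63.
   65.  60.  60.   1.  -3.]
 [ 65.  66.  66.  65. 115. 114. 102. 100. 102.  98. 100. 106. 114.  65.
   57.  57.  60.  -4.   1.]
 [ 61.  63.  62.  60. 106. 115. 116. 114. 114. 114. 112. 117.  90.  54.
   57.  55.  49.  -1.  -3.]
 [ 56.  58.  58.  52.  56. 100. 115. 113. 111. 113. 115.  91.   4.  24.
   21.  -1.  -3.  -4.   1.]
 [ 49.  48.  43.  43.   0.  -3.  -1.  94.  93.  51.  -1.  -1.  -1.  33.
   28.   2.   1.  -2.  -2.]
 [  1.   2.  nan   0.   1.   0.   2.  nan  52.  nan  46.   2.  -1.  15.
   11.   2.   3.  -1.  -2.]]
```

```bash
sleep 1
```

```text
(no output)
```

View pics/c1.png

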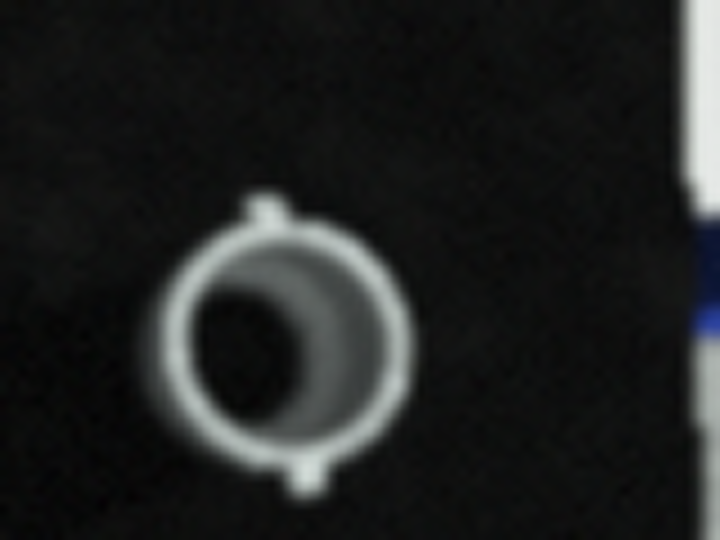

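View pics/c2.png

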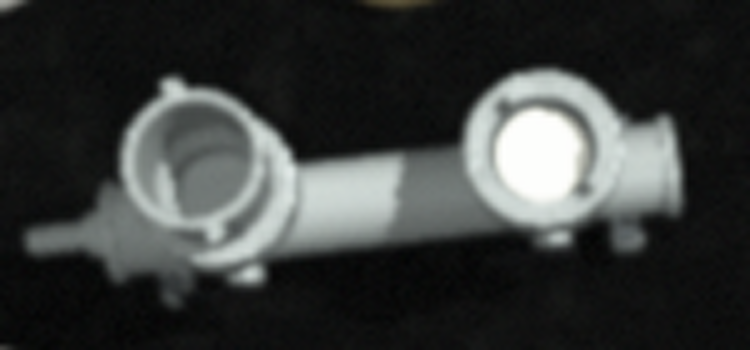

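```bash
python3 - <<'E'
from h import *
s=load("top0")
def c2p(x,y,u0,v0,k): return (x+.5)/k-.5+u0,(y+.5)/k-.5+v0
# funnel rim: bright mask, circle at z=0.0745
g=cv2.cvtColor(s["frame"],cv2.COLOR_BGR2GRAY)
def ptsof(mask,z,u0,v0):
    vv,uu=np.nonzero(mask);return np.array([onz(s,u+u0,v+v0,z)[:2] for u,v in zip(uu,vv)])
sub=g[262:312,345:400];P=ptsof(sub>130,.075,345,262)
# robust: fit circle excluding tabs
c,r=circ(P)
for _ in range(5):
    d=np.linalg.norm(P-c,axis=1);Q=P[(d<.0325)&(d>.024)];c,r=circ(Q)
print("funnel",c,r,len(Q))
d=P-c;rr=np.linalg.norm(d,axis=1);T=d[rr>.0325];th=np.degrees(np.arctan2(T[:,1],T[:,0]));print("tab ang",th.round(0),rr.max())
w=np.exp(2j*np.radians(th)).mean();print(np.degrees(np.angle(w))/2)
for p in [(265,205),(307,488)]:
    q=onz(s,*c2p(*p,340,250,9),.073)[:2]-c;print(q,np.hypot(*q),np.degrees(np.arctan2(q[1],q[0])))
a=onz(s,*c2p(265,205,340,250,9),.073);b=onz(s,*c2p(307,488,340,250,9),.073);print((a+b)/2)
# holder collar via depth: z 108..120
W=cloud(s)
# membrane white
sub=g[185:235,245:300];P=ptsof(sub>235,.1015,245,185);print("membr",circ(P)[0],P.mean(0),(P.max(0)-P.min(0)))
m=((W[185:235,245:300,2]>.107)).astype(np.uint8)
P=ptsof(m,.115,245,185);
cn=max(cv2.findContours(m,0,1)[0],key=cv2.contourArea)[:,0]
Q=np.array([onz(s,u+245,v+185,.115)[:2] for u,v in cn]);print("collar outer",circ(Q))
m2=(g[185:235,245:300]>85).astype(np.uint8)
a=onz(s,*c2p(502,103,160,180,5),.115)[:2];b=onz(s,*c2p(585,188,160,180,5),.113)[:2]
print("slots",a,b,(a+b)/2,np.linalg.norm(a-b),np.degrees(np.arctan2(*(a-b)[::-1])))
# pipe ends dir: locked funnel centre vs empty
a=onz(s,*c2p(170,85,160,180,5),.171)[:2];b=onz(s,*c2p(215,232,160,180,5),.171)[:2]
print("locked tabs",a,b,(a+b)/2,np.linalg.norm(a-b),np.degrees(np.arctan2(*(a-b)[::-1])))
E
```

```text
funnel [0.44128046 0.0475805 ] 0.028395354094449606 202
tab ang [  11.    8.    4.   12.    8.    4.    0. -166. -178. -175. -171. -167.
 -175. -171.] 0.03659523166501126
7.406243621011342
[0.0349577  0.00430958] 0.03522233881198779 7.027960332731514
[-0.03567004 -0.00513312] 0.03603748527471366 -171.81103538678698
[0.44092429 0.04716873 0.073     ]
membr [0.60846165 0.2894377 ] [0.60844312 0.28955164] [0.0402233 0.0347903]
collar outer (array([0.60908573, 0.28677637]), np.float64(0.03529554763098399))
slots [0.62968969 0.30668608] [0.59145363 0.26762263] [0.61057166 0.28715435] 0.05466214215340644 45.61324988947985
locked tabs [0.62000606 0.44828988] [0.55586385 0.42470375] [0.58793496 0.43649681] 0.0683412703965907 20.18929012371327
```

```bash
cat >> h.py <<'E'
from scipy.spatial.transform import Rotation as Ro
def R_of(o): return Ro.from_euler("xyz",o["orientation"],degrees=True).as_matrix()
def jaw(o):
    R=R_of(o);return np.degrees(np.arctan2(R[1,2],R[0,2]))
def plan(o,tgt,jy=None):
    R=R_of(o);off=R.T@(np.asarray(tgt)-o["tool_pos"])
    print("pos",o["tool_pos"].round(4),"rpy",o["orientation"].round(2),"jaw",round(jaw(o),2),"F",o["force"].round(1),"M",o["moment"].round(2),"open",round(o["opening"],4),"t",round(o["clock"],2),"j",o["joint_pos"].round(1))
    print("off mm",(off*1000).round(1))
    if jy is not None: print("roll needed", round(-((jy-jaw(o)+90)%180-90),2), "alt +-180")
E
python3 - <<'E'
from h import *
from plant import ctrl
o=ctrl.get_obs();print(R_of(o).round(3));plan(o,[0.441,0.047,0.2],97.5)
E
```

```text
[[-0.     0.897 -0.442]
 [-0.001 -0.442 -0.897]
 [-1.     0.     0.001]]
pos [0.2982 0.6051 0.1947] rpy [   5.95   89.93 -110.28] jaw -116.23 F [ 0.4 -0.5  0. ] M [ 0.    0.02 -0.01] open 0.0876 t 0.15 j [ 80.3  20.6   0.6  -0.  -70.1 -16.5]
off mm [ -4.8 374.8 437.5]
roll needed -33.73 alt +-180
```

Call:
servo_tool --motion '[{"offset": [-0.031,0,0],"roll": -8.4,"claw": 1},{"offset": [-0.031,0,0],"roll": -8.4,"claw": 1},{"offset": [-0.031,0,0],"roll": -8.4,"claw": 1},{"offset": [-0.031,0,0],"roll": -8.5,"claw": 1},{"offset": [0,0.033,0.0445],"roll": 0,"claw": 1},{"offset": [0,0.033,0.0445],"roll": 0,"claw": 1},{"offset": [0,0.033,0.0445],"roll": 0,"claw": 1},{"offset": [0,0.033,0.0445],"roll": 0,"claw": 1},{"offset": [0,0.033,0.0445],"roll": 0,"claw": 1},{"offset": [0,0.033,0.0445],"roll": 0,"claw": 1},{"offset": [0,0.033,0.0445],"roll": 0,"claw": 1},{"offset": [0,0.033,0.0445],"roll": 0,"claw": 1}]'

```text
clock: 1.65
tool_pos: [0.6073, 0.2854, 0.3192]
orientation: [-84.1, 90.0, -166.6]
force: [0.5, 0.5, 0.1]
opening: 0.0878
```

Call:
servo_tool --motion '[{"offset": [0,0,0],"roll": 0,"claw": 1},{"offset": [0,0,0],"roll": 0,"claw": 1},{"offset": [0,0,0],"roll": 0,"claw": 1}]'

```text
clock: 2.02
tool_pos: [0.6058, 0.2877, 0.3194]
orientation: [-172.8, 90.0, 104.7]
force: [0.3, 0.0, 0.1]
opening: 0.0874
```

```bash
python3 - <<'E'
from h import *
from plant import ctrl
s=ctrl.snapshot("wrist");np.savez("pics/w1.npz",**s);cv2.imwrite("pics/w1.png",s["frame"])
print(proj(s,[.609,.287,.115]))
o=ctrl.get_obs();plan(o,[0.441,0.047,0.3],97.5)
E
```

```text
(np.float64(278.53706642950345), np.float64(181.90998648081654))
pos [0.6057 0.2878 0.3195] rpy [161.21  89.99  78.77] jaw -82.44 F [ 0.7 -0.3  0.6] M [-0.03  0.01  0.02] open 0.0874 t 2.08 j [ 42.   17.5  12.1  -0.  -84.6  55.5]
off mm [  19.4 -194.9  217.1]
roll needed 0.06 alt +-180
```

View pics/w1.png

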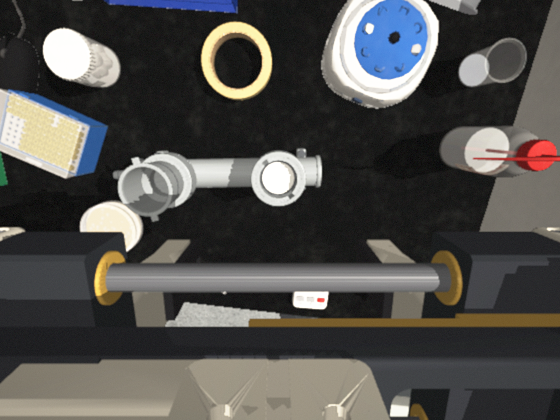

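```bash
python3 - <<'E'
from h import *
s=load("w1")
crop(s,"c3",245,335,140,215,8)
g=cv2.cvtColor(s["frame"],cv2.COLOR_BGR2GRAY);W=cloud(s)
u0,u1,v0,v1=240,310,140,215
m=(W[v0:v1,u0:u1,2]>.108).astype(np.uint8)
n,l,st,_=cv2.connectedComponentsWithStats(m);m=(l==1+st[1:,4].argmax()).astype(np.uint8)
cn=max(cv2.findContours(m,0,1)[0],key=cv2.contourArea)[:,0]
Q=np.array([onz(s,u+u0,v+v0,.115)[:2] for u,v in cn]);print("collar outer",circ(Q),len(Q))
print(np.nanmedian(W[v0:v1,u0:u1,2][m>0]))
vv,uu=np.nonzero(g[v0:v1,u0:u1]>235);P=np.array([onz(s,u+u0,v+v0,.1015)[:2] for u,v in zip(uu,vv)]);
cw=max(cv2.findContours((g[v0:v1,u0:u1]>235).astype(np.uint8),0,1)[0],key=cv2.contourArea)[:,0]
P=np.array([onz(s,u+u0,v+v0,.1015)[:2] for u,v in cw]);print("membr",circ(P))
E
```

```text
collar outer (array([0.61230999, 0.28877982]), np.float64(0.03527924213401003)) 155
0.11407411316121063
membr (array([0.61159146, 0.29063062]), np.float64(0.01967165940720276))
```

View pics/c3.png

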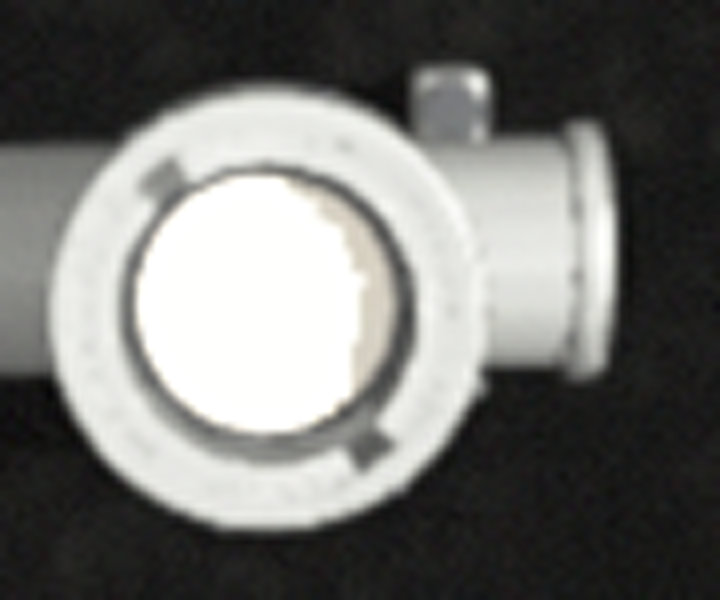

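```bash
python3 - <<'E'
from h import *
s=load("w1")
g=cv2.cvtColor(s["frame"],cv2.COLOR_BGR2GRAY)
q=lambda x,y:onz(s,(x+.5)/8-.5+245,(y+.5)/8-.5+140,.115)[:2]
a=q(162,180);b=q(371,447);print(a,b,(a+b)/2,np.linalg.norm(a-b),np.degrees(np.arctan2(*(a-b)[::-1])))
# collar outer / slots by darkness in ring 26.5-29.5 mm
c=np.array([.6123,.2888])
for it in range(2):
    A=np.arange(0,360,2);I=[]
    for t in A:
        I.append(np.mean([cv2.getRectSubPix(g,(1,1),tuple(map(float,proj(s,[c[0]+r*np.cos(np.radians(t)),c[1]+r*np.sin(np.radians(t)),.115]))))[0,0] for r in (.0265,.0275,.0285,.0295)]))
I=np.array(I);print([(int(t),int(i)) for t,i in zip(A,I) if i<190])
for lo,hi in ((20,80),(200,260)):
    k=(A>=lo)&(A<=hi);w=np.clip(200-I[k],0,None);print((A[k]*w).sum()/w.sum())
# bore edge: gradient
E
```

```text
[0.63226521 0.3079287 ] [0.59321842 0.26832616] [0.61274182 0.28812743] 0.05561486700882145 45.40485245578776
[(38, 159), (40, 147), (42, 147), (44, 147), (46, 151), (48, 159), (50, 176), (218, 189), (220, 139), (222, 107), (224, 102), (226, 103), (228, 100), (230, 105), (232, 127), (234, 178)]
43.32389937106918
226.27121270825262
```

Call:
servo_tool --motion '[{"offset": [0.005,-0.049,0.054],"roll": 0,"claw": 1},{"offset": [0.005,-0.049,0.054],"roll": 0,"claw": 1},{"offset": [0.005,-0.048,0.054],"roll": 0,"claw": 1},{"offset": [0.004,-0.048,0.055],"roll": 0,"claw": 1},{"offset": [0,0,0],"roll": 0,"claw": 1},{"offset": [0,0,0],"roll": 0,"claw": 1},{"offset": [0,0,0],"roll": 0,"claw": 1},{"offset": [0,0,0],"roll": 0,"claw": 1}]'

```text
clock: 3.08
tool_pos: [0.4661, 0.0816, 0.3026]
orientation: [-67.2, 89.9, -149.7]
force: [-0.1, 0.4, -0.6]
opening: 0.0876
```

```bash
python3 - <<'E'
from h import *
from plant import ctrl
s=ctrl.snapshot("wrist");np.savez("pics/w2.npz",**s);cv2.imwrite("pics/w2.png",s["frame"])
u,v=map(int,proj(s,[.441,.047,.075]));print(u,v)
crop(s,"c4",u-45,u+45,v-38,v+37,8)
o=ctrl.get_obs();plan(o,[0.441,0.047,0.3],97.5)
E
```

```text
299 201
pos [0.466  0.0815 0.3026] rpy [ -66.21   89.94 -148.7 ] jaw -82.48 F [-0.3 -0.7  0.4] M [-0.01 -0.06  0.01] open 0.0875 t 3.12 j [ 33.8  -2.1 -13.1  -0.  -79.1  63.7]
off mm [  2.6 -29.3  30.9]
roll needed 0.02 alt +-180
```

View pics/w2.png

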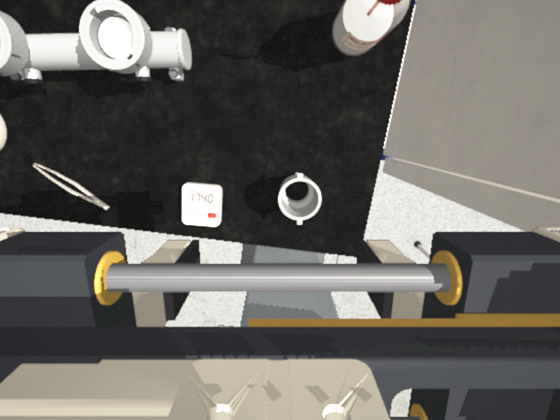

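View pics/c4.png

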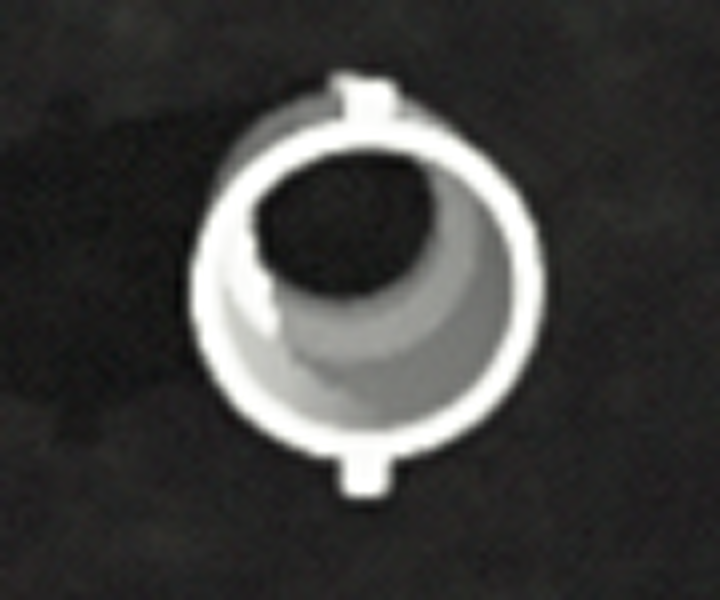

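```bash
python3 - <<'E'
from h import *
s=load("w2")
g=cv2.cvtColor(s["frame"],cv2.COLOR_BGR2GRAY)
u0,v0=254,163
m=(g[v0:v0+75,u0:u0+90]>200).astype(np.uint8)
# outer contour below the top (avoid pin/tab artefacts)
cn=max(cv2.findContours(m,0,1)[0],key=cv2.contourArea)[:,0]
Q=np.array([onz(s,u+u0,v+v0,.075)[:2] for u,v in cn])
c,r=circ(Q)
for _ in range(6):
    d=np.linalg.norm(Q-c,axis=1);c,r=circ(Q[abs(d-r)<.0015])
print(c,r)
q=lambda x,y,z:onz(s,(x+.5)/8-.5+u0,(y+.5)/8-.5+v0,z)[:2]
a=q(370,100,.073);b=q(365,480,.073)
for p in(a,b):print(p,p-c,np.hypot(*(p-c)))
print((a+b)/2,np.linalg.norm(a-b),np.degrees(np.arctan2(*(a-b)[::-1])))
W=cloud(s);print(np.nanmedian(W[v0:v0+75,u0:u0+90,2][m>0]))
# holder in this view
u0,v0=78,0
m=(W[0:80,75:155,2]>.108).astype(np.uint8)
cn=max(cv2.findContours(m,0,1)[0],key=cv2.contourArea)[:,0];Q=np.array([onz(s,u+75,v,.115)[:2] for u,v in cn]);print("collar",circ(Q))
crop(s,"c5",70,160,0,80,8)
E
```

```text
[0.44518046 0.04802302] 0.029973643154199713
[0.47825399 0.05222169] [0.03307354 0.00419866] 0.033338979054644655
[0.41001474 0.04279604] [-0.03516572 -0.00522698] 0.03555206341861832
[0.44413437 0.04750886] 0.06888714540124699 7.864300962337257
0.0738909822928484
collar (array([0.61075259, 0.28665454]), np.float64(0.03603836131178631))
```

View pics/c5.png

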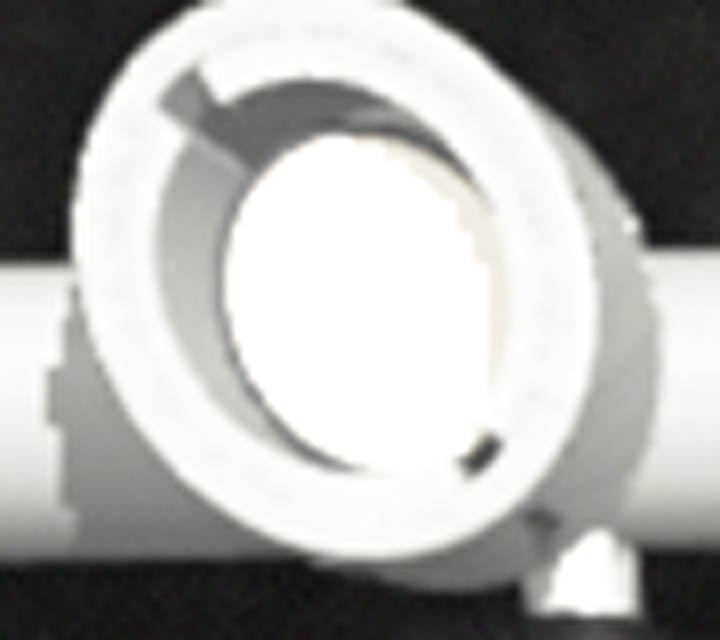

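Call:
servo_tool --motion '[{"offset": [0.03,-0.014,0.0153],"roll": 0,"claw": 1},{"offset": [0.03,-0.0132,0.0153],"roll": 0,"claw": 1},{"offset": [0.04,0,0],"roll": 0,"claw": 1},{"offset": [0.04,0,0],"roll": 0,"claw": 1},{"offset": [0.04,0,0],"roll": 0,"claw": 1},{"offset": [0.02,0,0],"roll": 0,"claw": 1},{"offset": [0,0,0],"roll": 0,"claw": 1},{"offset": [0,0,0],"roll": 0,"claw": 1}]'

```text
clock: 4.12
tool_pos: [0.4435, 0.0473, 0.1038]
orientation: [87.4, 90.0, 4.9]
force: [0.1, -0.6, -0.3]
opening: 0.0874
```

```bash
python3 - <<'E'
from h import *
from plant import ctrl
o=ctrl.get_obs();plan(o,[0.443,0.0476,0.027],97.7)
s=ctrl.snapshot("side");cv2.imwrite("pics/s1.png",s["frame"]);crop(s,"s1c",300,440,180,290,5)
E
```

```text
pos [0.4435 0.0473 0.1038] rpy [87.4  89.96  4.9 ] jaw -82.5 F [ 0.1 -0.6 -0.3] M [-0.05 -0.07 -0.01] open 0.0874 t 4.12 j [ 31.6   3.6 -34.5   0.  -51.8  65.9]
off mm [76.8 -0.5 -0.3]
roll needed -0.2 alt +-180
```

View pics/s1c.png

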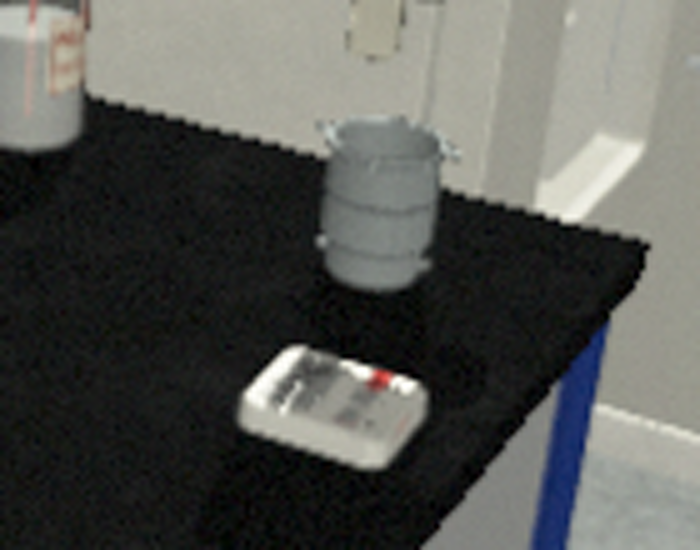

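The side view shows the finger tip at about (376,45) in the crop, above the cup at about (380,200). The gripper is clear, so I can descend.

Call:
servo_tool --motion '[{"offset": [0.02,0,0],"roll": 0,"claw": 1},{"offset": [0.02,0,0],"roll": 0,"claw": 1},{"offset": [0.02,0,0],"roll": 0,"claw": 1},{"offset": [0.0165,0,0],"roll": 0,"claw": 1},{"offset": [0,0,0],"roll": 0,"claw": 1},{"offset": [0,0,0],"roll": 0,"claw": -1},{"offset": [0,0,0],"roll": 0,"claw": -1},{"offset": [0,0,0],"roll": 0,"claw": -1},{"offset": [0,0,0],"roll": 0,"claw": -1},{"offset": [0,0,0],"roll": 0,"claw": -1},{"offset": [0,0,0],"roll": 0,"claw": -1},{"offset": [0,0,0],"roll": 0,"claw": -1}]'

```text
clock: 5.68
tool_pos: [0.4433, 0.0473, 0.027]
orientation: [106.2, 89.9, 23.7]
force: [-1.0, 1.7, 5.6]
opening: 0.0593
```

Call:
servo_tool --motion '[{"offset": [0,0,0],"roll": 0,"claw": -1},{"offset": [0,0,0],"roll": 0,"claw": -1}]'

```text
clock: 5.92
tool_pos: [0.4433, 0.0473, 0.027]
orientation: [105.6, 89.9, 23.1]
force: [-1.1, 2.0, 6.5]
opening: 0.0591
```

```bash
python3 - <<'E'
from h import *
from plant import ctrl
o=ctrl.get_obs();plan(o,[0.443,0.0476,0.027],97.7)
s=ctrl.snapshot("side");np.savez("pics/s2.npz",**s);crop(s,"s2c",300,440,180,290,5)
E
```

```text
pos [0.4433 0.0473 0.027 ] rpy [105.63  89.93  23.12] jaw -82.51 F [-1.1  2.   6.5] M [ 0.46  0.33 -0.04] open 0.0591 t 5.92 j [ 31.6   9.9 -40.    0.  -39.9  65.9]
off mm [ 0.  -0.3 -0.4]
roll needed -0.21 alt +-180
```

View pics/s2c.png

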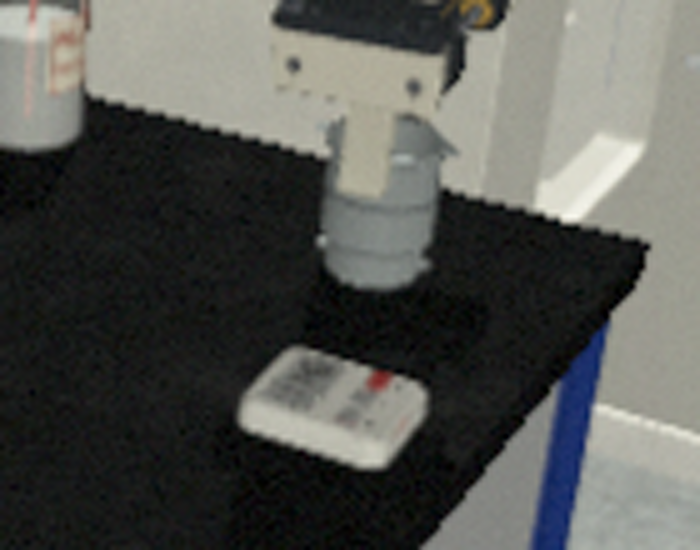

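Opening is 59.1 mm, not 56, with a 6.5 N lift, so the pads may be touching the rim. I'll open and regrasp slightly lower.

Call:
servo_tool --motion '[{"offset": [0,0,0],"roll": 0,"claw": 0.7},{"offset": [0,0,0],"roll": 0,"claw": 0.7},{"offset": [0,0,0],"roll": 0,"claw": 0.7},{"offset": [0,0,0],"roll": 0,"claw": 0.7}]'

```text
clock: 6.48
tool_pos: [0.4426, 0.0468, 0.0265]
orientation: [-62.3, 90.0, -144.8]
force: [0.4, -0.9, -0.5]
opening: 0.0744
```

Call:
servo_tool --motion '[{"offset": [0.004,0,0],"roll": 0,"claw": 0.7},{"offset": [0,0,0],"roll": 0,"claw": -1},{"offset": [0,0,0],"roll": 0,"claw": -1},{"offset": [0,0,0],"roll": 0,"claw": -1},{"offset": [0,0,0],"roll": 0,"claw": -1}]'

```text
clock: 7.1
tool_pos: [0.4426, 0.0469, 0.0225]
orientation: [-102.5, 90.0, 175.0]
force: [0.3, 0.3, -0.5]
opening: 0.0594
```

Call:
servo_tool --motion '[{"offset": [0,0,0],"roll": 0,"claw": -1},{"offset": [0,0,0],"roll": 0,"claw": -1},{"offset": [0,0,0],"roll": 0,"claw": -1},{"offset": [0,0,0],"roll": 0,"claw": -1}]'

```text
clock: 7.6
tool_pos: [0.4426, 0.0469, 0.0225]
orientation: [-64.2, 90.0, -146.7]
force: [0.5, 0.4, -2.2]
opening: 0.0596
```

Call:
servo_tool --motion '[{"offset": [-0.02,0,0],"roll": 0,"claw": -1},{"offset": [-0.02,0,0],"roll": 0,"claw": -1},{"offset": [0,0,0],"roll": 0,"claw": -1}]'

```text
clock: 7.98
tool_pos: [0.4437, 0.0474, 0.0636]
orientation: [110.4, 89.8, 27.9]
force: [0.4, -0.1, -3.0]
opening: 0.0594
```

```bash
python3 - <<'E'
from h import *
from plant import ctrl
o=ctrl.get_obs();plan(o,[0.443,0.0476,0.027],97.7)
s=ctrl.snapshot("side");np.savez("pics/s3.npz",**s);crop(s,"s3c",320,440,160,260,6)
E
```

```text
pos [0.4437 0.0474 0.0636] rpy [110.44  89.83  27.92] jaw -82.52 F [ 0.4 -0.1 -3. ] M [-0.09  0.01 -0.03] open 0.0594 t 7.97 j [ 31.6   6.6 -37.6   0.  -45.6  65.9]
off mm [36.6 -0.8 -0.2]
roll needed -0.22 alt +-180
```

View pics/s3c.png

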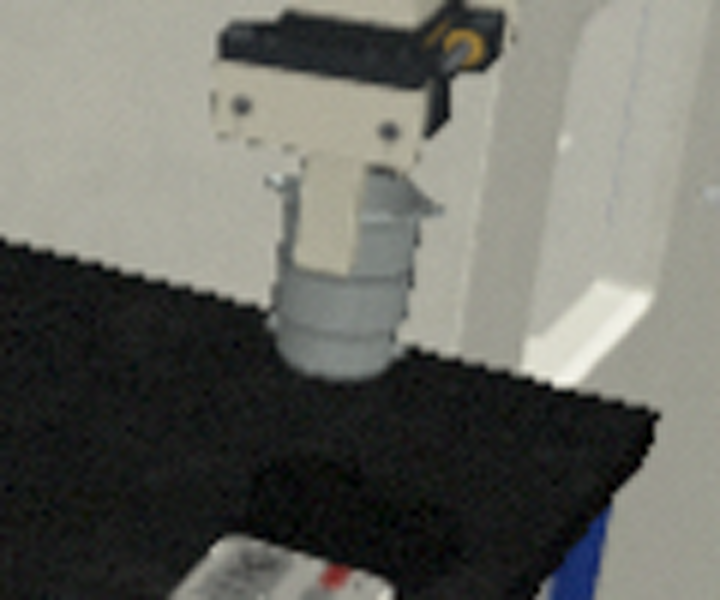

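```bash
python3 - <<'E'
from h import *
s=load("s3")
crop(s,"s3d",355,400,180,230,14)
t=np.array([.4437,.0474,.0636])
j=np.radians(-82.5);z=np.array([np.cos(j),np.sin(j),0]);y=np.array([-z[1],z[0],0])
pc=lambda p:((np.array(proj(s,p))-[355,180]+.5)*14-.5).round(0)
for nm,p in {"fingertip inner L":t-z*.028+y*.0095,"fingertip inner R":t-z*.028-y*.0095,"axis rim":t+[0,0,.075-.0235],"tab+":t+y*.037+[0,0,.073-.0235],"tab-":t-y*.037+[0,0,.073-.0235],"pin+":t+y*.029+[0,0,.01-.0235],"pin-":t-y*.029+[0,0,.01-.0235],"bottom":t+[0,0,-.0235]}.items(): print(nm,pc(p))
E
```

```text
fingertip inner L [208. 489.]
fingertip inner R [313. 512.]
axis rim [337. 180.]
tab+ [133. 153.]
tab- [546. 230.]
pin+ [138. 481.]
pin- [452. 547.]
bottom [287. 564.]
```

View pics/s3d.png

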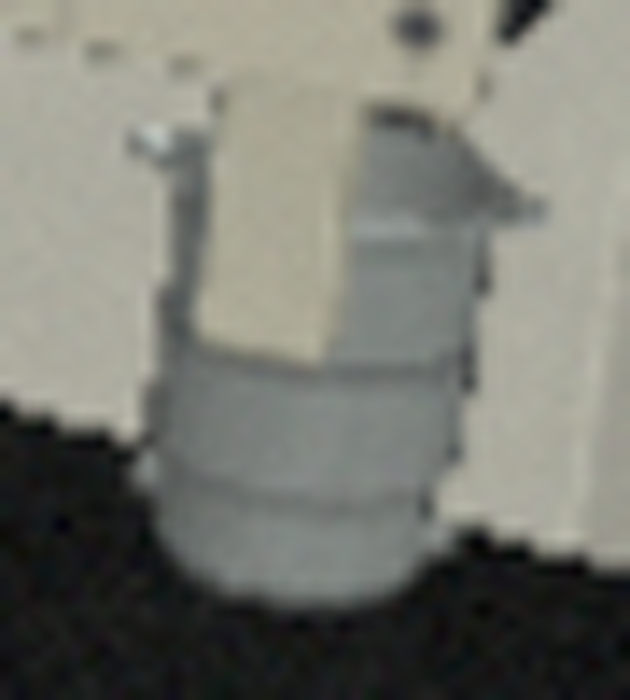

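```bash
python3 - <<'E'
from h import *
s=load("s3");W=cloud(s)
f=lambda x,y:(int(round(x/14+355)),int(round(y/14+180)))
for n,p in {"tip":(265,335),"mid":(280,250),"top":(285,120),"body":(280,40),"cup":(300,450),"cup2":(400,300)}.items():
    u,v=f(*p);print(n,u,v,np.nanmedian(W[v-1:v+2,u-1:u+2].reshape(-1,3),axis=0).round(4))
u=f(265,0)[0]
for v in range(180,228):print(v,W[v,u].round(3))
E
```

```text
tip 374 204 [0.4364 0.09   0.0996]
mid 375 198 [0.4347 0.0914 0.1163]
top 375 189 [0.4357 0.0977 0.1404]
body 375 183 [0.424  0.1343 0.1682]
cup 376 212 [0.4342 0.0743 0.0738]
cup2 384 201 [0.4219 0.0631 0.1024]
180 [0.427 0.135 0.175]
181 [0.427 0.134 0.172]
182 [0.426 0.136 0.171]
183 [0.426 0.135 0.168]
184 [0.426 0.135 0.166]
185 [0.426 0.133 0.163]
186 [0.438 0.099 0.148]
187 [0.438 0.1   0.146]
188 [0.438 0.098 0.143]
189 [0.438 0.098 0.14 ]
190 [0.438 0.096 0.137]
191 [0.439 0.093 0.133]
192 [0.438 0.096 0.132]
193 [0.438 0.093 0.129]
194 [0.437 0.095 0.127]
195 [0.438 0.092 0.123]
196 [0.437 0.093 0.121]
197 [0.436 0.095 0.119]
198 [0.437 0.092 0.116]
199 [0.437 0.091 0.113]
200 [0.437 0.092 0.11 ]
201 [0.436 0.092 0.108]
202 [0.436 0.091 0.105]
203 [0.436 0.09  0.102]
204 [0.436 0.089 0.099]
205 [0.437 0.087 0.096]
206 [0.441 0.075 0.088]
207 [0.441 0.073 0.085]
208 [0.441 0.074 0.083]
209 [0.439 0.076 0.081]
210 [0.439 0.077 0.079]
211 [0.439 0.075 0.075]
212 [0.438 0.077 0.074]
213 [0.438 0.077 0.071]
214 [0.439 0.074 0.067]
215 [0.439 0.072 0.064]
216 [0.44  0.069 0.059]
217 [0.439 0.07  0.057]
218 [0.44  0.068 0.054]
219 [0.439 0.068 0.051]
220 [0.438 0.071 0.05 ]
221 [0.439 0.068 0.046]
222 [0.438 0.068 0.043]
223 [ 0.468 -0.015  0.001]
224 [ 0.466 -0.01   0.   ]
225 [ 0.464 -0.006 -0.001]
226 [ 0.461  0.001 -0.   ]
227 [0.457 0.012 0.002]
```

```bash
python3 - <<'E'
from h import *
s=load("s3")
o,d=ray(s,375,191.5);t=(.105-o[1])/d[1];print("s1 tip",o+t*d)
s=load("s2");W=cloud(s)
for v in range(190,245,1):print(v,W[v,371].round(3),s["frame"][v,371])
E
```

```text
s1 tip [0.43195656 0.105      0.13733441]
190 [0.43  0.138 0.151] [154 171 174]
191 [0.428 0.141 0.15 ] [153 172 175]
192 [0.431 0.134 0.145] [155 173 178]
193 [0.429 0.136 0.144] [154 172 178]
194 [0.43  0.134 0.141] [152 169 172]
195 [0.43  0.133 0.137] [156 174 177]
196 [0.43  0.131 0.135] [153 173 176]
197 [0.429 0.134 0.133] [156 174 177]
198 [0.429 0.134 0.131] [154 171 175]
199 [0.429 0.133 0.128] [154 172 176]
200 [0.427 0.136 0.127] [147 166 168]
201 [0.441 0.098 0.109] [148 166 170]
202 [0.442 0.097 0.106] [147 166 168]
203 [0.442 0.096 0.103] [146 165 167]
204 [0.441 0.098 0.101] [150 169 172]
205 [0.441 0.097 0.098] [147 166 169]
206 [0.442 0.094 0.094] [151 170 171]
207 [0.441 0.094 0.092] [150 169 170]
208 [0.441 0.093 0.089] [153 170 173]
209 [0.44  0.094 0.087] [152 169 170]
210 [0.44  0.094 0.084] [148 166 170]
211 [0.44  0.094 0.082] [150 169 172]
212 [0.442 0.088 0.077] [149 169 172]
213 [0.44  0.092 0.076] [149 169 171]
214 [0.439 0.094 0.074] [150 170 173]
215 [0.439 0.094 0.071] [153 173 175]
216 [0.439 0.091 0.068] [152 172 175]
217 [0.438 0.093 0.066] [156 175
[... 310 characters left out ...]
226 [0.442 0.074 0.033] [123 128 122]
227 [0.442 0.073 0.03 ] [125 128 124]
228 [0.442 0.075 0.028] [123 126 121]
229 [0.44  0.077 0.026] [122 124 117]
230 [0.442 0.07  0.02 ] [110 112 109]
231 [0.442 0.071 0.018] [119 122 116]
232 [0.441 0.071 0.015] [126 130 125]
233 [0.441 0.071 0.012] [123 128 122]
234 [0.44  0.073 0.011] [122 129 120]
235 [0.441 0.069 0.006] [129 135 126]
236 [0.441 0.068 0.003] [127 133 126]
237 [0.441 0.069 0.   ] [82 83 80]
238 [0.438 0.075 0.001] [16  9 16]
239 [0.435 0.081 0.001] [19 22 18]
240 [ 0.434  0.084 -0.   ] [15 20 18]
241 [0.432 0.09  0.   ] [15 16 15]
242 [0.429 0.097 0.002] [ 9  9 12]
243 [0.427 0.101 0.001] [21 23 20]
244 [0.425 0.106 0.001] [16 18 16]
```

The depth map shows the real finger tips about 33 mm above the reported TCP height: the tip is at z≈0.095 with tool z 0.0636, and the body is offset by the same amount. So the pads are on the 61 mm rim, which fits the opening of about 60 mm. I'll set the funnel back down and regrasp lower, watching the force.

Call:
servo_tool --motion '[{"offset": [0.015,0,0],"roll": 0,"claw": -1},{"offset": [0.015,0,0],"roll": 0,"claw": -1},{"offset": [0.008,0,0],"roll": 0,"claw": -1},{"offset": [0.0025,0,0],"roll": 0,"claw": -1},{"offset": [0,0,0],"roll": 0,"claw": -1},{"offset": [0,0,0],"roll": 0,"claw": -1}]'

```text
clock: 8.78
tool_pos: [0.4429, 0.0467, 0.0225]
orientation: [-1.4, 90.0, -84.0]
force: [-2.1, -2.3, 4.9]
opening: 0.0594
```

Call:
servo_tool --motion '[{"offset": [0,0,0],"roll": 0,"claw": 0.6},{"offset": [0,0,0],"roll": 0,"claw": 0.8},{"offset": [0,0,0],"roll": 0,"claw": 0.9},{"offset": [0,0,0],"roll": 0,"claw": 0.9},{"offset": [0.008,0,0],"roll": 0,"claw": 0.9},{"offset": [0,0,0],"roll": 0,"claw": 0.9}]'

```text
clock: 9.52
tool_pos: [0.4421, 0.0466, 0.0133]
orientation: [-69.9, 89.9, -152.5]
force: [-1.2, 0.3, 0.9]
opening: 0.0834
```

```bash
python3 - <<'E'
from h import *
from plant import ctrl
o=ctrl.get_obs();plan(o,[0.443,0.0476,-0.006],97.7)
s=ctrl.snapshot("side");np.savez("pics/s4.npz",**s);crop(s,"s4c",320,440,180,280,6)
E
```

```text
pos [0.4421 0.0466 0.0133] rpy [ -69.93   89.91 -152.47] jaw -82.54 F [-1.2  0.3  0.9] M [-0.05 -0.02 -0.04] open 0.0834 t 9.53 j [ 31.6  11.3 -40.9  -0.  -37.9  65.9]
off mm [19.3  1.1 -0.9]
roll needed -0.24 alt +-180
```

View pics/s4c.png

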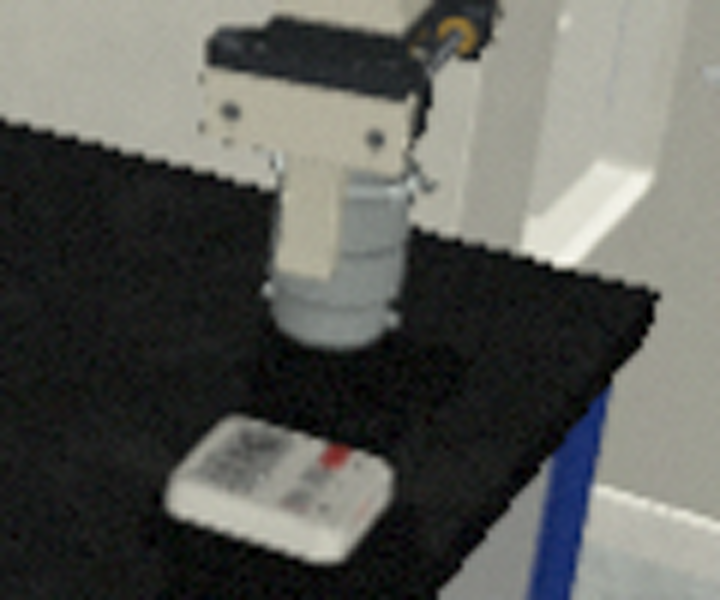

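```bash
python3 - <<'E'
from h import *
s=load("s4");W=cloud(s);u=320+310//6
for v in range(222,234):print(v,W[v,u].round(3))
E
```

```text
222 [0.432 0.105 0.059]
223 [0.434 0.101 0.054]
224 [0.433 0.102 0.052]
225 [0.432 0.103 0.05 ]
226 [0.442 0.076 0.034]
227 [0.442 0.073 0.03 ]
228 [0.44  0.078 0.029]
229 [0.441 0.076 0.026]
230 [0.442 0.072 0.021]
231 [0.441 0.073 0.019]
232 [0.441 0.073 0.016]
233 [0.442 0.069 0.012]
```

Call:
servo_tool --motion '[{"offset": [0.008,0,0],"roll": 0,"claw": 0.9},{"offset": [0,0,0],"roll": 0,"claw": 0.9}]'

```text
clock: 9.82
tool_pos: [0.4422, 0.0466, 0.0054]
orientation: [-70.5, 89.9, -153.0]
force: [-0.7, -0.9, 0.3]
opening: 0.0834
```

Call:
servo_tool --motion '[{"offset": [0.006,0,0],"roll": 0,"claw": 0.9},{"offset": [0,0,0],"roll": 0,"claw": 0.9}]'

```text
clock: 10.07
tool_pos: [0.4424, 0.0467, -0.0004]
orientation: [-69.8, 89.9, -152.4]
force: [0.1, -0.0, 1.3]
opening: 0.0833
```

Call:
servo_tool --motion '[{"offset": [0.006,0,0],"roll": 0,"claw": 0.9},{"offset": [0,0,0],"roll": 0,"claw": 0.9},{"offset": [0,0,0],"roll": 0,"claw": -1},{"offset": [0,0,0],"roll": 0,"claw": -1},{"offset": [0,0,0],"roll": 0,"claw": -1},{"offset": [0,0,0],"roll": 0,"claw": -1},{"offset": [0,0,0],"roll": 0,"claw": -1},{"offset": [0,0,0],"roll": 0,"claw": -1},{"offset": [0,0,0],"roll": 0,"claw": -1}]'

```text
clock: 11.2
tool_pos: [0.4427, 0.0469, -0.006]
orientation: [-61.4, 90.0, -144.0]
force: [-0.2, 0.5, -2.9]
opening: 0.0557
```

```bash
python3 - <<'E'
from h import *
from plant import ctrl
o=ctrl.get_obs();plan(o,[0.443,0.0476,-0.006],97.7)
s=ctrl.snapshot("side");np.savez("pics/s5.npz",**s);crop(s,"s5c",340,420,190,250,9)
W=cloud(s)
for v in range(215,240):print(v,W[v,371].round(3))
E
```

```text
pos [ 0.4427  0.0469 -0.006 ] rpy [ -61.42   89.99 -143.95] jaw -82.53 F [-0.2  0.5 -2.9] M [-0.03  0.01 -0.04] open 0.0557 t 11.2 j [ 31.6  13.2 -42.1   0.  -34.7  65.9]
off mm [ 0.   0.4 -0.7]
roll needed -0.23 alt +-180
215 [0.439 0.094 0.071]
216 [0.438 0.095 0.069]
217 [0.439 0.092 0.065]
218 [0.438 0.094 0.064]
219 [0.437 0.095 0.062]
220 [0.438 0.092 0.058]
221 [0.437 0.092 0.055]
222 [nan nan nan]
223 [0.437 0.09  0.049]
224 [0.438 0.089 0.045]
225 [0.436 0.091 0.044]
226 [0.436 0.092 0.042]
227 [0.436 0.09  0.038]
228 [0.435 0.093 0.037]
229 [0.436 0.088 0.032]
230 [0.435 0.091 0.031]
231 [0.441 0.072 0.019]
232 [0.442 0.07  0.015]
233 [0.441 0.07  0.012]
234 [0.442 0.068 0.008]
235 [0.441 0.07  0.007]
236 [0.442 0.067 0.002]
237 [0.44  0.069 0.   ]
238 [0.438 0.076 0.001]
239 [0.435 0.081 0.001]
```

View pics/s5c.png

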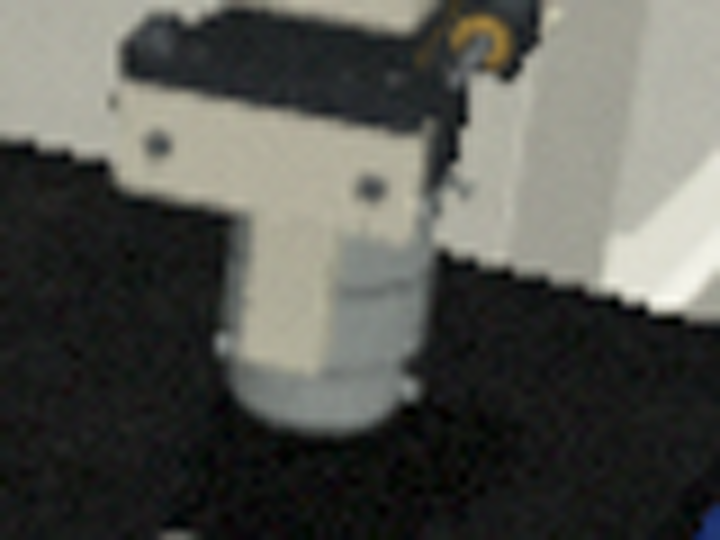

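Call:
servo_tool --motion '[{"offset": [-0.02,0,0],"roll": 0,"claw": -1},{"offset": [-0.04,0,0],"roll": 0,"claw": -1},{"offset": [-0.04,0,0],"roll": -7.5,"claw": -1},{"offset": [-0.04,0,0],"roll": -7.5,"claw": -1},{"offset": [-0.04,0,0],"roll": -7.5,"claw": -1},{"offset": [0,0,0],"roll": -7.5,"claw": -1},{"offset": [0,0,0],"roll": -7.5,"claw": -1},{"offset": [0,0,0],"roll": 0,"claw": -1}]'

```text
clock: 12.25
tool_pos: [0.4424, 0.0468, 0.174]
orientation: [-163.0, 90.0, 151.9]
force: [-0.4, -1.1, -2.1]
opening: 0.056
```

Call:
servo_tool --motion '[{"offset": [0,0.032,-0.0057],"roll": 0,"claw": -1},{"offset": [0,0.032,-0.0057],"roll": 0,"claw": -1},{"offset": [0,0.032,-0.0057],"roll": 0,"claw": -1},{"offset": [0,0.032,-0.0057],"roll": 0,"claw": -1},{"offset": [0,0.032,-0.0057],"roll": 0,"claw": -1},{"offset": [0,0.032,-0.0057],"roll": 0,"claw": -1},{"offset": [0,0.032,-0.0057],"roll": 0,"claw": -1},{"offset": [0,0.032,-0.0057],"roll": 0,"claw": -1},{"offset": [0,0.032,-0.0057],"roll": 0,"claw": -1},{"offset": [0,0,0],"roll": 0,"claw": -1},{"offset": [0,0,0],"roll": 0,"claw": -1}]'

```text
clock: 13.62
tool_pos: [0.6097, 0.2864, 0.1732]
orientation: [-98.1, 89.9, -143.2]
force: [-0.5, 0.6, -1.9]
opening: 0.0555
```

```bash
python3 - <<'E'
from h import *
from plant import ctrl
o=ctrl.get_obs();plan(o,[0.6113,0.288,.174],-45)
for n in("side","top","wrist"):
    s=ctrl.snapshot(n);np.savez(f"pics/{n}6.npz",**s);cv2.imwrite(f"pics/{n}6.png",s["frame"])
    if n=="side":
        u,v=map(int,proj(s,[.611,.288,.15]));print(u,v);crop(s,"s6c",u-50,u+50,v-45,v+45,8)
E
```

```text
pos [0.6097 0.2864 0.1732] rpy [ -98.08   89.9  -143.22] jaw -45.14 F [-0.5  0.6 -1.9] M [-0.18 -0.07  0.02] open 0.0555 t 13.62 j [ 41.7  21.2  -1.2  -0.  -67.6  93.2]
off mm [-0.8  2.2 -0. ]
roll needed -0.14 alt +-180
266 191
```

View pics/s6c.png

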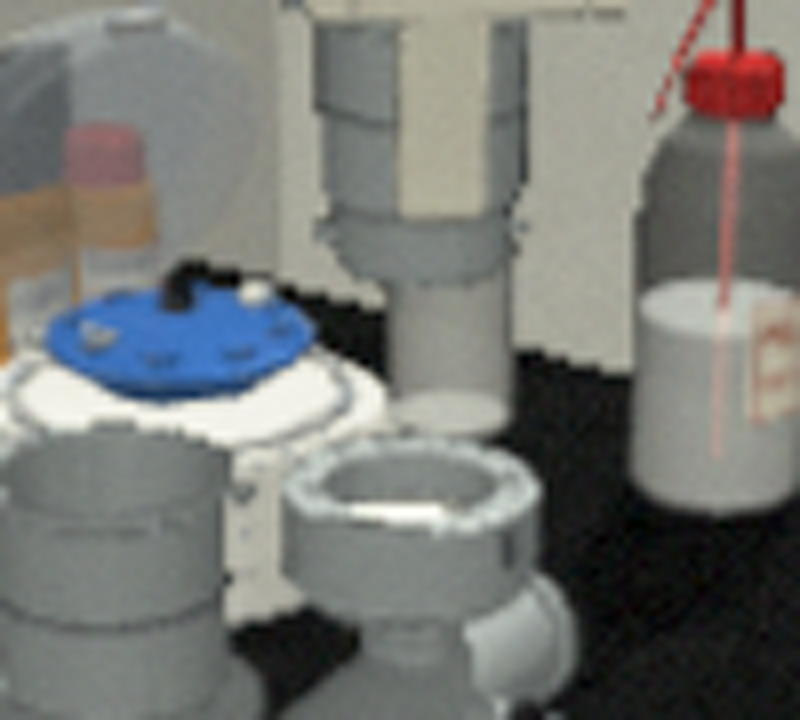

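View pics/top6.png

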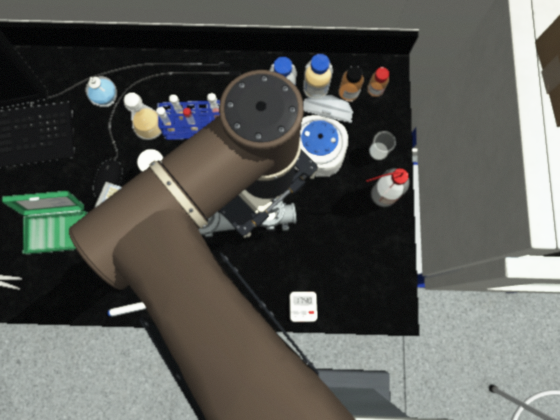

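View pics/wrist6.png

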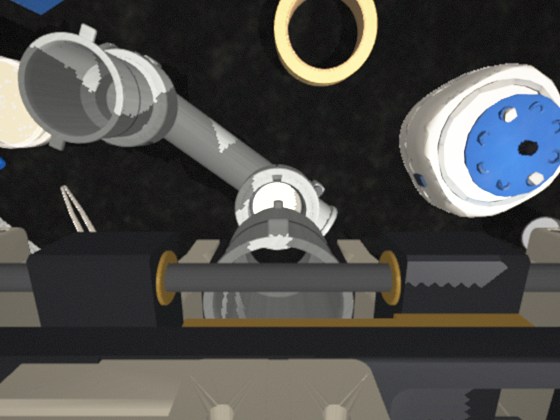

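```bash
python3 - <<'E'
from h import *
s=load("side6")
pc=lambda p:((np.array(proj(s,p))-[216,146]+.5)*8-.5).round(1)
t=np.array([.6097,.2864,0])
y=np.array([.707,.707,0])
print("pins",pc(t+y*.029+[0,0,.189]),pc(t-y*.029+[0,0,.189]),pc(t+[0,0,.189]))
# silhouette extents for circle at z
def ext(c,r,z):
    P=np.array([pc([c[0]+r*np.cos(a),c[1]+r*np.sin(a),z]) for a in np.linspace(0,6.283,90)]);return P.min(0),P.max(0)
print("cup",ext(t[:2],.028,.21),"rim-base",ext(t[:2],.0215,.179))
for c in([.6113,.288],[.6098,.287],[.6125,.2885]):print("collar",c,ext(c,.036,.115),"bore",ext(c,.025,.115))
W=cloud(s)
m=np.zeros(W.shape[:2],bool)
m[196:216,248:288]=(W[196:216,248:288,2]>.111)&(W[196:216,248:288,2]<.12)&(W[196:216,248:288,0]<.66)
vv,uu=np.nonzero(m);print(len(vv));P=W[m]
h=np.array([onz(s,u,v,.115)[:2] for u,v in zip(uu,vv)]);print(h.mean(0),h.min(0),h.max(0),(h.min(0)+h.max(0))/2)
crop(s,"s6d",245,290,194,222,16)
E
```

```text
pins [310.9 234.8] [522.1 227.5] [417.1 231.2]
cup (array([313.5, 127.2]), array([521.7, 188. ])) rim-base (array([338. , 241.2]), array([495.5, 292.2]))
collar [0.6113, 0.288] (array([278.9, 434.8]), array([535., 534.])) bore (array([318.2, 449. ]), array([495.9, 517.9]))
collar [0.6098, 0.287] (array([285.3, 435. ]), array([541.4, 534.2])) bore (array([324.6, 449.2]), array([502.3, 518.1]))
collar [0.6125, 0.2885] (array([274.5, 434.3]), array([530.5, 533.5])) bore (array([313.7, 448.5]), array([491.4, 517.4]))
257
[0.60804502 0.291593  ] [0.56910797 0.25244001] [0.6461644  0.33082884] [0.60763618 0.29163443]
```

View pics/s6d.png

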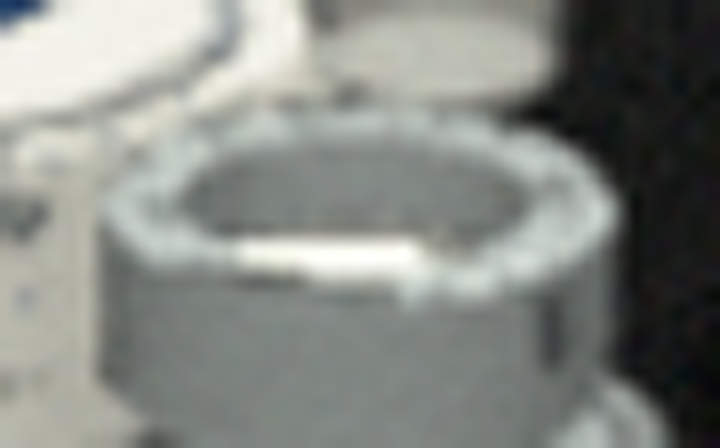

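Call:
servo_tool --motion '[{"offset": [0.015,0.0015,0],"roll": 0,"claw": -1},{"offset": [0.015,0,0],"roll": 0,"claw": -1},{"offset": [0.015,0,0],"roll": 0,"claw": -1},{"offset": [0.012,0,0],"roll": 0,"claw": -1},{"offset": [0,0,0],"roll": 0,"claw": -1},{"offset": [0,0,0],"roll": 0,"claw": -1}]'

```text
clock: 14.52
tool_pos: [0.6116, 0.288, 0.1174]
orientation: [60.8, 90.0, 15.7]
force: [-0.1, -0.0, -1.9]
opening: 0.0557
```

```bash
python3 - <<'E'
from h import *
from plant import ctrl
o=ctrl.get_obs();plan(o,[0.6109,0.2874,.109],-45)
s=ctrl.snapshot("side");np.savez("pics/side7.npz",**s);crop(s,"s7c",226,306,150,220,9)
W=cloud(s)
s=ctrl.snapshot("wrist");cv2.imwrite("pics/w7.png",s["frame"])
E
```

```text
pos [0.6116 0.288  0.1174] rpy [60.75 89.96 15.73] jaw -45.02 F [-0.1 -0.  -1.9] M [-0.08 -0.05 -0.02] open 0.0557 t 14.53 j [ 41.7  23.7  -5.1   0.  -61.2  93.3]
off mm [ 8.4 -1.  -0.1]
roll needed -0.02 alt +-180
```

View pics/s7c.png

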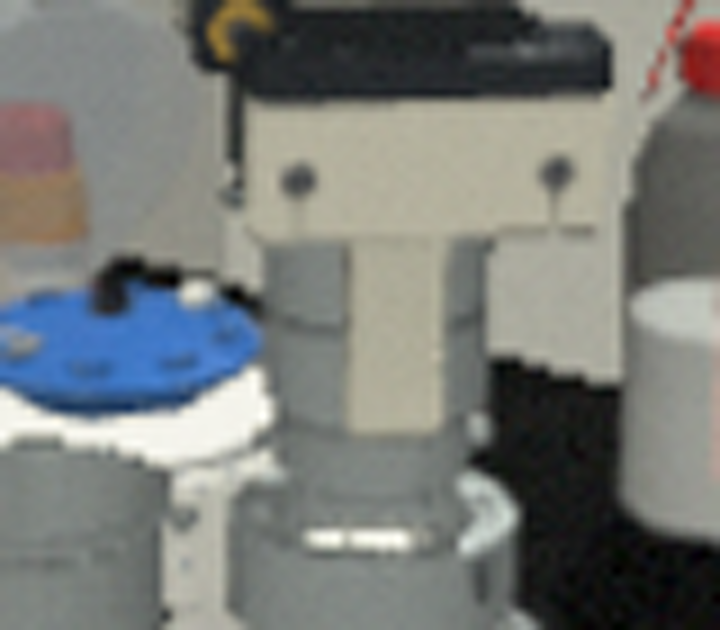

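Call:
servo_tool --motion '[{"offset": [0.002,-0.0009,0],"roll": 0,"claw": -1},{"offset": [0.003,0,0],"roll": 0,"claw": -1},{"offset": [0.003,0,0],"roll": 0,"claw": -1},{"offset": [0,0,0],"roll": 0,"claw": -1}]'

```text
clock: 15.12
tool_pos: [0.6104, 0.287, 0.1086]
orientation: [-99.0, 90.0, -144.0]
force: [-0.7, -0.2, -2.7]
opening: 0.0558
```

Call:
servo_tool --motion '[{"offset": [0.002,0,0],"roll": 0,"claw": -1},{"offset": [0,0,0],"roll": 0,"claw": -1}]'

```text
clock: 15.38
tool_pos: [0.6106, 0.2871, 0.1069]
orientation: [-97.2, 90.0, -142.2]
force: [-0.1, 0.2, -2.2]
opening: 0.0561
```

Call:
servo_tool --motion '[{"offset": [0.002,0,0],"roll": 0,"claw": -1},{"offset": [0,0,0],"roll": 0,"claw": -1}]'

```text
clock: 15.62
tool_pos: [0.6109, 0.2875, 0.1052]
orientation: [84.8, 90.0, 39.8]
force: [0.4, 0.7, -1.6]
opening: 0.0561
```

Call:
servo_tool --motion '[{"offset": [0.002,0,0],"roll": 0,"claw": -1},{"offset": [0,0,0],"roll": 0,"claw": -1}]'

```text
clock: 15.88
tool_pos: [0.6109, 0.2877, 0.1031]
orientation: [95.8, 89.9, 50.8]
force: [0.6, 2.7, -1.6]
opening: 0.0559
```

Call:
servo_tool --motion '[{"offset": [0.002,0,0],"roll": 0,"claw": -1},{"offset": [0,0,0],"roll": 0,"claw": -1}]'

```text
clock: 16.12
tool_pos: [0.6109, 0.2877, 0.1011]
orientation: [96.1, 89.9, 51.1]
force: [1.0, 5.0, -0.7]
opening: 0.056
```

```bash
python3 - <<'E'
from h import *
from plant import ctrl
o=ctrl.get_obs();plan(o,[0.6109,0.2874,.109],-45)
s=ctrl.snapshot("side");np.savez("pics/side8.npz",**s);crop(s,"s8c",226,306,150,220,9)
E
```

```text
pos [0.6109 0.2877 0.1011] rpy [96.13 89.94 51.11] jaw -45.02 F [ 1.   5.  -0.7] M [ 1.46 -0.45 -0.02] open 0.056 t 16.12 j [ 41.7  24.4  -6.3  -0.  -59.3  93.3]
off mm [-7.9 -0.2  0.2]
roll needed -0.02 alt +-180
```

View pics/s8c.png

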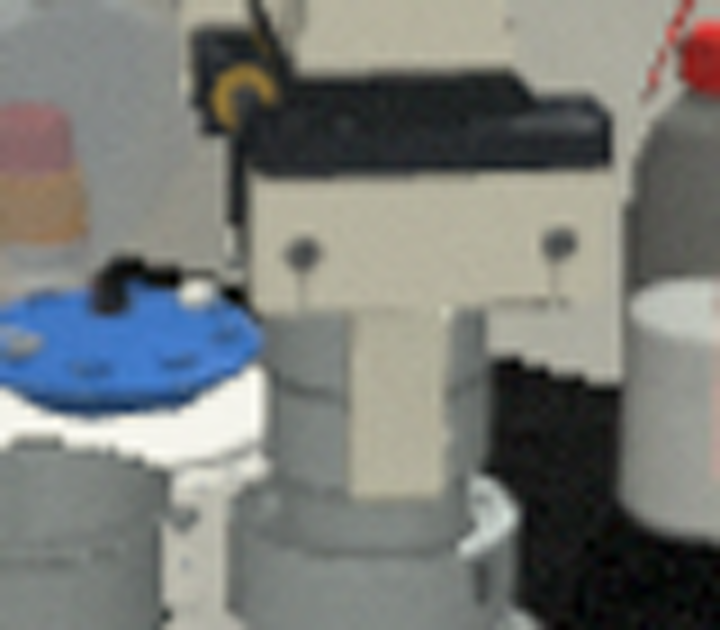

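Call:
servo_tool --motion '[{"offset": [0,0.0005,-0.0005],"roll": 0,"claw": -1},{"offset": [0,0,0],"roll": 0,"claw": -1}]'

```text
clock: 16.42
tool_pos: [0.6108, 0.2878, 0.1011]
orientation: [5.3, 90.0, -39.7]
force: [2.2, 3.1, -2.1]
opening: 0.0558
```

Call:
servo_tool --motion '[{"offset": [0.0015,0,0],"roll": 0,"claw": -1},{"offset": [0,0,0],"roll": 0,"claw": -1}]'

```text
clock: 16.68
tool_pos: [0.6107, 0.2879, 0.0995]
orientation: [115.4, 90.0, 70.3]
force: [1.2, 2.4, -2.4]
opening: 0.0557
```

```bash
python3 - <<'E'
from h import *
from plant import ctrl
o=ctrl.get_obs();plan(o,[0.6109,0.2874,.109],-45)
E
```

```text
pos [0.6107 0.2879 0.0995] rpy [115.35  90.    70.32] jaw -45.03 F [ 1.2  2.4 -2.4] M [ 0.94 -0.72  0.  ] open 0.0557 t 16.68 j [ 41.7  24.5  -6.4  -0.  -59.2  93.2]
off mm [-9.5 -0.2  0.5]
roll needed -0.03 alt +-180
```

Call:
servo_tool --motion '[{"offset": [0.002,0.0002,0],"roll": 0,"claw": -1},{"offset": [0,0,0],"roll": 0,"claw": -1}]'

```text
clock: 16.92
tool_pos: [0.6106, 0.2879, 0.0973]
orientation: [-104.5, 90.0, -149.5]
force: [1.3, 3.0, -2.0]
opening: 0.0558
```

Call:
servo_tool --motion '[{"offset": [0.002,0.0002,0],"roll": 0,"claw": -1},{"offset": [0,0,0],"roll": 0,"claw": -1}]'

```text
clock: 17.18
tool_pos: [0.6107, 0.2879, 0.0952]
orientation: [-98.0, 90.0, -143.0]
force: [0.9, 1.9, -2.1]
opening: 0.0556
```

Call:
servo_tool --motion '[{"offset": [0.0015,0,0],"roll": 0,"claw": -1},{"offset": [0,0,0],"roll": 0,"claw": -1}]'

```text
clock: 17.42
tool_pos: [0.6108, 0.288, 0.0941]
orientation: [-90.8, 90.0, -135.9]
force: [0.7, 1.3, 0.0]
opening: 0.0558
```

```bash
python3 - <<'E'
from h import *
from plant import ctrl
o=ctrl.get_obs();plan(o,[0.6109,0.2874,.109],-45)
E
```

```text
pos [0.6108 0.288  0.0941] rpy [ -90.82   89.98 -135.85] jaw -45.03 F [0.7 1.3 0. ] M [ 0.42 -0.12 -0.02] open 0.0558 t 17.43 j [ 41.7  24.8  -6.7   0.  -58.6  93.2]
off mm [-14.9  -0.4   0.5]
roll needed -0.03 alt +-180
```

Call:
servo_tool --motion '[{"offset": [0.002,0,0],"roll": 0,"claw": -1},{"offset": [0,0,0],"roll": 0,"claw": -1}]'

```text
clock: 17.68
tool_pos: [0.6108, 0.288, 0.0923]
orientation: [-61.2, 90.0, -106.2]
force: [-0.9, 1.0, 3.3]
opening: 0.056
```

Call:
servo_tool --motion '[{"offset": [0.002,0,0],"roll": 0,"claw": -1},{"offset": [0,0,0],"roll": 0,"claw": -1}]'

```text
clock: 17.92
tool_pos: [0.6109, 0.2881, 0.0906]
orientation: [31.2, 90.0, -13.8]
force: [-2.3, 0.3, 5.8]
opening: 0.056
```

Call:
servo_tool --motion '[{"offset": [0.001,0,0],"roll": 0,"claw": -1},{"offset": [0,0,0],"roll": 0,"claw": -1}]'

```text
clock: 18.18
tool_pos: [0.6109, 0.2881, 0.09]
orientation: [43.9, 90.0, -1.1]
force: [-3.4, 0.9, 7.6]
opening: 0.0558
```

```bash
python3 - <<'E'
from h import *
from plant import ctrl
o=ctrl.get_obs();plan(o,[0.6109,0.2874,.109],-45)
s=ctrl.snapshot("side");np.savez("pics/side9.npz",**s);crop(s,"s9c",226,306,150,220,9)
E
```

```text
pos [0.6109 0.2881 0.09  ] rpy [43.92 89.98 -1.1 ] jaw -45.02 F [-3.4  0.9  7.6] M [0.04 1.36 0.03] open 0.0558 t 18.18 j [ 41.8  25.   -6.9   0.  -58.1  93.2]
off mm [-19.   -0.5   0.5]
roll needed -0.02 alt +-180
```

View pics/s9c.png

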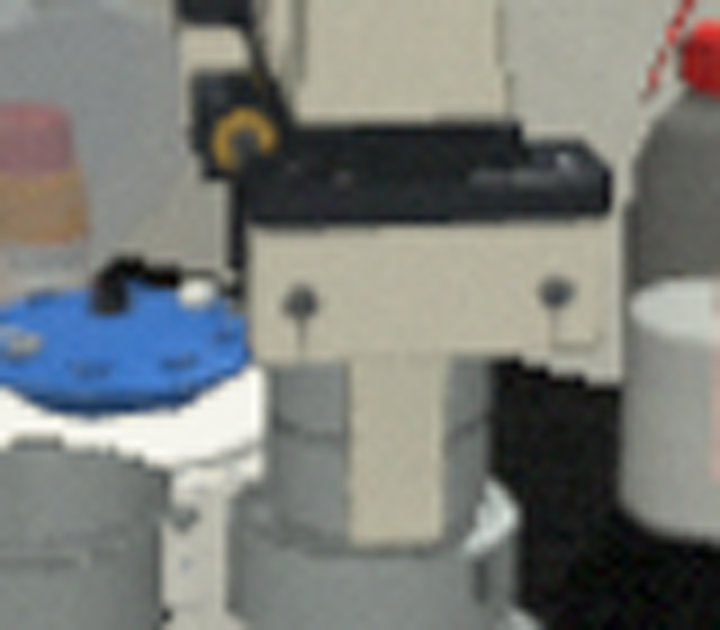

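Call:
servo_tool --motion '[{"offset": [0.0012,-0.0003,-0.0003],"roll": 0,"claw": -1},{"offset": [0,0,0],"roll": 0,"claw": -1},{"offset": [0,0,0],"roll": 0,"claw": -1}]'

```text
clock: 18.6
tool_pos: [0.6109, 0.2881, 0.0893]
orientation: [53.2, 89.9, 8.2]
force: [-2.2, -0.8, 10.0]
opening: 0.056
```

Call:
servo_tool --motion '[{"offset": [0,0,0],"roll": 4,"claw": -1},{"offset": [0,0,0],"roll": 4,"claw": -1},{"offset": [0,0,0],"roll": 0,"claw": -1}]'

```text
clock: 18.98
tool_pos: [0.6116, 0.2882, 0.0895]
orientation: [65.4, 89.9, 12.4]
force: [-0.9, -0.2, 9.6]
opening: 0.0559
```

```bash
python3 - <<'E'
from h import *
from plant import ctrl
o=ctrl.get_obs();plan(o,[0.6109,0.2874,.109],-45)
E
```

```text
pos [0.6116 0.2882 0.0895] rpy [65.43 89.86 12.37] jaw -53.06 F [-0.9 -0.2  9.6] M [-0.22  0.49 -0.11] open 0.0559 t 18.98 j [ 41.8  25.   -7.    0.1 -57.9  85.1]
off mm [-19.5  -1.    0.3]
roll needed -8.06 alt +-180
```

Call:
servo_tool --motion '[{"offset": [0,0,0],"roll": 5,"claw": -1},{"offset": [0,0,0],"roll": 5,"claw": -1},{"offset": [0,0,0],"roll": 5,"claw": -1},{"offset": [0,0,0],"roll": 0,"claw": -1}]'

```text
clock: 19.48
tool_pos: [0.6119, 0.2882, 0.0896]
orientation: [80.8, 89.8, 12.8]
force: [0.6, -1.1, 8.6]
opening: 0.0558
```

```bash
python3 - <<'E'
from h import *
from plant import ctrl
o=ctrl.get_obs();plan(o,[0.6109,0.2874,.109],-45)
s=ctrl.snapshot("side");np.savez("pics/side10.npz",**s);crop(s,"s10c",226,306,150,220,9)
s=ctrl.snapshot("wrist");cv2.imwrite("pics/w10.png",s["frame"])
E
```

```text
pos [0.6119 0.2882 0.0896] rpy [80.85 89.83 12.77] jaw -68.08 F [ 0.6 -1.1  8.6] M [-0.29  0.17 -0.05] open 0.0558 t 19.48 j [ 41.7  25.   -7.    0.1 -57.9  70.1]
off mm [-19.4  -1.1   0.4]
roll needed -23.08 alt +-180
```

View pics/w10.png

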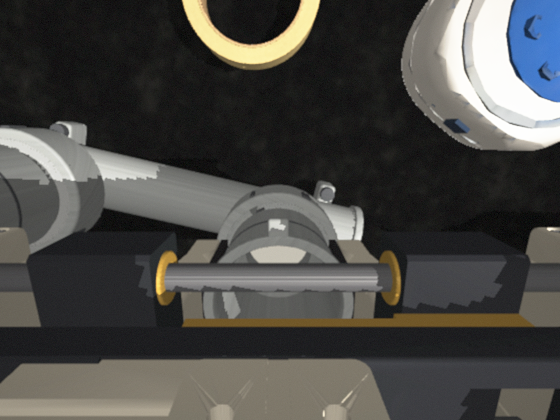

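Call:
servo_tool --motion '[{"offset": [0,0,0],"roll": 5,"claw": -1},{"offset": [0,0,0],"roll": 5,"claw": -1},{"offset": [0,0,0],"roll": 5,"claw": -1},{"offset": [0,0,0],"roll": 5,"claw": -1},{"offset": [0,0,0],"roll": 0,"claw": -1}]'

```text
clock: 20.2
tool_pos: [0.6119, 0.2882, 0.0896]
orientation: [100.3, 89.8, 12.2]
force: [-0.4, -0.2, 10.3]
opening: 0.0556
```

```bash
python3 - <<'E'
from h import *
from plant import ctrl
o=ctrl.get_obs();plan(o,[0.6109,0.2874,.109],-45)
E
```

```text
pos [0.6119 0.2882 0.0896] rpy [100.26  89.83  12.18] jaw -88.08 F [-0.4 -0.2 10.3] M [-0.28  0.07 -0.06] open 0.0556 t 20.2 j [ 41.7  25.   -7.    0.1 -57.9  50.1]
off mm [-19.4  -0.9   0.8]
roll needed -43.08 alt +-180
```

Call:
servo_tool --motion '[{"offset": [0,0,0],"roll": 3,"claw": -1},{"offset": [0,0,0],"roll": 0,"claw": -1}]'

```text
clock: 20.45
tool_pos: [0.6119, 0.2882, 0.0896]
orientation: [102.9, 89.8, 11.8]
force: [0.3, -0.9, 10.4]
opening: 0.056
```

```bash
python3 - <<'E'
from h import *
from plant import ctrl
o=ctrl.get_obs();plan(o,[0.6109,0.2874,.109],-45)
E
```

```text
pos [0.6119 0.2882 0.0896] rpy [102.88  89.83  11.83] jaw -91.05 F [ 0.3 -0.9 10.4] M [-0.39  0.03 -0.07] open 0.056 t 20.45 j [ 41.7  25.   -7.    0.1 -57.9  47.2]
off mm [-19.4  -0.9   0.8]
roll needed -46.05 alt +-180
```

Call:
servo_tool --motion '[{"offset": [0,0,0],"roll": 2,"claw": -1},{"offset": [0,0,0],"roll": 0,"claw": -1}]'

```text
clock: 20.7
tool_pos: [0.6119, 0.2882, 0.0896]
orientation: [104.2, 89.8, 11.2]
force: [0.2, -0.7, 9.4]
opening: 0.0558
```

```bash
python3 - <<'E'
from h import *
from plant import ctrl
o=ctrl.get_obs();plan(o,[0.6109,0.2874,.109],-45)
E
```

```text
pos [0.6119 0.2882 0.0896] rpy [104.2   89.83  11.18] jaw -93.02 F [ 0.2 -0.7  9.4] M [-0.32  0.07 -0.02] open 0.0558 t 20.7 j [ 41.8  25.   -7.    0.1 -57.9  45.2]
off mm [-19.4  -0.9   0.9]
roll needed -48.02 alt +-180
```

Call:
servo_tool --motion '[{"offset": [0,0,0],"roll": 2,"claw": -1},{"offset": [0,0,0],"roll": 0,"claw": -1}]'

```text
clock: 20.95
tool_pos: [0.6119, 0.2882, 0.0896]
orientation: [106.2, 89.8, 11.1]
force: [-0.8, -1.3, 9.4]
opening: 0.0558
```

```bash
python3 - <<'E'
from h import *
from plant import ctrl
o=ctrl.get_obs();plan(o,[0.6109,0.2874,.109],-45)
E
```

```text
pos [0.6119 0.2882 0.0896] rpy [106.18  89.83  11.15] jaw -95.03 F [-0.8 -1.3  9.4] M [-0.37  0.05  0.  ] open 0.0558 t 20.95 j [ 41.7  25.   -7.    0.1 -57.9  43.2]
off mm [-19.4  -0.9   0.9]
roll needed -50.03 alt +-180
```

No stop felt yet, so I'll keep going in small steps.

Call:
servo_tool --motion '[{"offset": [0,0,0],"roll": 1.5,"claw": -1},{"offset": [0,0,0],"roll": 0,"claw": -1}]'

```text
clock: 21.2
tool_pos: [0.6119, 0.2882, 0.0896]
orientation: [106.9, 89.8, 10.4]
force: [0.5, 0.2, 9.2]
opening: 0.0559
```

```bash
python3 - <<'E'
from h import *
from plant import ctrl
o=ctrl.get_obs();plan(o,[0.6109,0.2874,.109],-45)
E
```

```text
pos [0.6119 0.2882 0.0896] rpy [106.91  89.83  10.39] jaw -96.52 F [0.5 0.2 9.2] M [-0.38  0.07  0.07] open 0.0559 t 21.2 j [ 41.7  25.   -7.    0.1 -57.9  41.7]
off mm [-19.4  -0.9   0.9]
roll needed -51.52 alt +-180
```

Call:
servo_tool --motion '[{"offset": [0,0,0],"roll": 1.5,"claw": -1},{"offset": [0,0,0],"roll": 0,"claw": -1}]'

```text
clock: 21.45
tool_pos: [0.6119, 0.2882, 0.0896]
orientation: [104.4, 89.8, 6.4]
force: [-0.4, -1.4, 9.4]
opening: 0.056
```

```bash
python3 - <<'E'
from h import *
from plant import ctrl
o=ctrl.get_obs();plan(o,[0.6109,0.2874,.109],-45)
E
```

```text
pos [0.6119 0.2882 0.0896] rpy [104.39  89.83   6.41] jaw -97.97 F [-0.4 -1.4  9.4] M [-0.46  0.07  0.43] open 0.056 t 21.45 j [ 41.8  25.   -7.    0.1 -57.9  40.2]
off mm [-19.4  -0.8   0.9]
roll needed -52.97 alt +-180
```

Mz jumped to 0.43, so the stop is reached at about 52.5°. I'll ease back 0.7° and let the funnel rise gently.

Call:
servo_tool --motion '[{"offset": [-0.001,0,0],"roll": -0.7,"claw": -1},{"offset": [-0.001,0,0],"roll": 0,"claw": -1},{"offset": [0,0,0],"roll": 0,"claw": -1}]'

```text
clock: 21.82
tool_pos: [0.6116, 0.2882, 0.0906]
orientation: [107.5, 89.9, 10.1]
force: [2.5, -1.1, 6.1]
opening: 0.0559
```

```bash
python3 - <<'E'
from h import *
from plant import ctrl
o=ctrl.get_obs();plan(o,[0.6109,0.2874,.109],-45)
E
```

```text
pos [0.6116 0.2882 0.0906] rpy [107.46  89.88  10.14] jaw -97.32 F [ 2.5 -1.1  6.1] M [-0.52 -1.56  0.2 ] open 0.0559 t 21.82 j [ 41.7  24.9  -6.9   0.1 -58.   40.9]
off mm [-18.4  -0.6   0.9]
roll needed -52.32 alt +-180
```

Call:
servo_tool --motion '[{"offset": [-0.0006,0,0],"roll": 0,"claw": -1},{"offset": [0,0,0],"roll": 0,"claw": -1}]'

```text
clock: 22.08
tool_pos: [0.6116, 0.2882, 0.0909]
orientation: [106.3, 89.9, 9.0]
force: [4.0, -1.8, 3.4]
opening: 0.0556
```

```bash
python3 - <<'E'
from h import *
from plant import ctrl
o=ctrl.get_obs();plan(o,[0.6109,0.2874,.109],-45)
E
```

```text
pos [0.6116 0.2882 0.0909] rpy [106.31  89.9    8.98] jaw -97.33 F [ 4.  -1.8  3.4] M [-0.41 -1.97  0.2 ] open 0.0556 t 22.07 j [ 41.7  24.9  -6.9   0.1 -58.1  40.9]
off mm [-18.2  -0.6   0.9]
roll needed -52.33 alt +-180
```

Call:
servo_tool --motion '[{"offset": [0.0014,0.0004,0],"roll": 0,"claw": -1},{"offset": [0,0,0],"roll": 1,"claw": -1},{"offset": [0,0,0],"roll": 0,"claw": -1}]'

```text
clock: 22.45
tool_pos: [0.6117, 0.2882, 0.0901]
orientation: [103.5, 89.9, 5.2]
force: [2.0, -1.4, 9.1]
opening: 0.0558
```

```bash
python3 - <<'E'
from h import *
from plant import ctrl
o=ctrl.get_obs();plan(o,[0.6109,0.2874,.109],-45)
s=ctrl.snapshot("side");np.savez("pics/side11.npz",**s);crop(s,"s11c",226,306,150,220,9)
s=ctrl.snapshot("wrist");cv2.imwrite("pics/w11.png",s["frame"])
E
```

```text
pos [0.6117 0.2882 0.0901] rpy [103.47  89.9    5.19] jaw -98.28 F [ 2.  -1.4  9.1] M [-0.5  -0.84  0.58] open 0.0558 t 22.45 j [ 41.7  25.   -6.9   0.1 -58.   39.9]
off mm [-18.9  -0.7   0.9]
roll needed -53.28 alt +-180
```

View pics/w11.png

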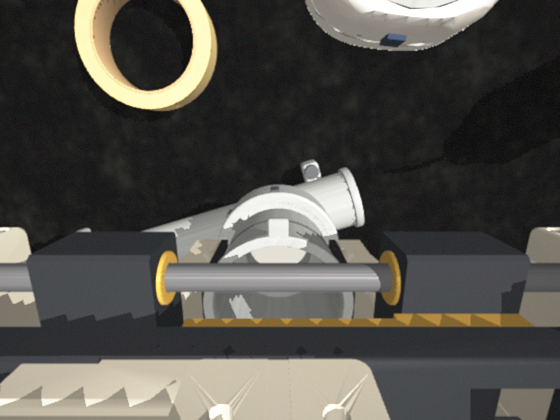

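View pics/s11c.png

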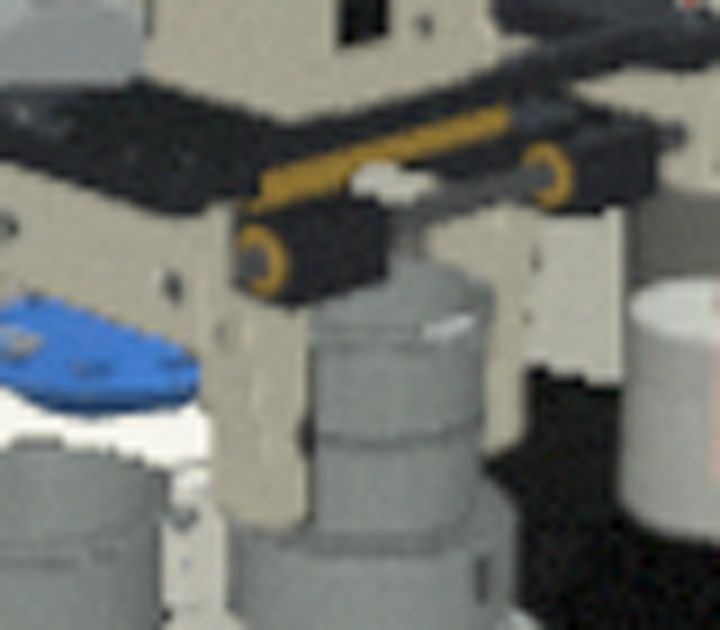

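Call:
servo_tool --motion '[{"offset": [-0.0007,0.0004,0],"roll": -0.4,"claw": -1},{"offset": [0,0,0],"roll": 0,"claw": -1}]'

```text
clock: 22.8
tool_pos: [0.6117, 0.2882, 0.0903]
orientation: [111.3, 90.0, 13.4]
force: [2.6, -1.6, 5.8]
opening: 0.0557
```

```bash
python3 - <<'E'
from h import *
from plant import ctrl
o=ctrl.get_obs();plan(o,[0.6109,0.2874,.109],-45)
E
```

```text
pos [0.6117 0.2882 0.0903] rpy [111.34  89.95  13.44] jaw -97.9 F [ 2.6 -1.6  5.8] M [-0.23 -0.87  0.36] open 0.0557 t 22.8 j [ 41.7  25.   -6.9   0.  -58.1  40.4]
off mm [-18.7  -0.7   0.9]
roll needed -52.9 alt +-180
```

Call:
servo_tool --motion '[{"offset": [-0.0008,0.0003,0],"roll": 0,"claw": -1},{"offset": [0,0,0],"roll": 0,"claw": -1}]'

```text
clock: 23.05
tool_pos: [0.6116, 0.2882, 0.0904]
orientation: [-151.6, 90.0, 110.4]
force: [3.0, 0.4, 2.5]
opening: 0.0562
```

```bash
python3 - <<'E'
from h import *
from plant import ctrl
o=ctrl.get_obs();plan(o,[0.6109,0.2874,.109],-45)
E
```

```text
pos [0.6116 0.2882 0.0904] rpy [-151.64   90.    110.43] jaw -97.93 F [3.  0.4 2.5] M [ 0.21 -1.23  0.41] open 0.0562 t 23.05 j [ 41.7  25.   -6.8  -0.  -58.2  40.4]
off mm [-18.6  -0.6   0.8]
roll needed -52.93 alt +-180
```

Call:
servo_tool --motion '[{"offset": [0,0,0],"roll": -1.1,"claw": -1},{"offset": [0,0,0],"roll": 0,"claw": -1}]'

```text
clock: 23.3
tool_pos: [0.6116, 0.2882, 0.0908]
orientation: [161.6, 90.0, 64.8]
force: [2.2, 1.1, 5.3]
opening: 0.0558
```

```bash
python3 - <<'E'
from h import *
from plant import ctrl
o=ctrl.get_obs();plan(o,[0.6109,0.2874,.109],-45)
E
```

```text
pos [0.6116 0.2882 0.0908] rpy [161.59  89.99  64.8 ] jaw -96.79 F [2.2 1.1 5.3] M [ 0.16 -0.66  0.  ] open 0.0558 t 23.3 j [ 41.7  25.   -6.8  -0.  -58.2  41.5]
off mm [-18.2  -0.6   0.8]
roll needed -51.79 alt +-180
```

Call:
servo_tool --motion '[{"offset": [-0.0007,0.0003,0],"roll": 0,"claw": -1},{"offset": [0,0,0],"roll": 0,"claw": -1}]'

```text
clock: 23.55
tool_pos: [0.6116, 0.2881, 0.0914]
orientation: [-114.4, 90.0, 148.8]
force: [1.1, 1.5, 5.4]
opening: 0.0563
```

```bash
python3 - <<'E'
from h import *
from plant import ctrl
o=ctrl.get_obs();plan(o,[0.6109,0.2874,.109],-45)
E
```

```text
pos [0.6116 0.2881 0.0914] rpy [-114.42   89.98  148.77] jaw -96.82 F [1.1 1.5 5.4] M [ 0.46 -0.12  0.04] open 0.0563 t 23.55 j [ 41.7  25.   -6.7  -0.  -58.3  41.5]
off mm [-17.6  -0.6   0.8]
roll needed -51.82 alt +-180
```

Call:
servo_tool --motion '[{"offset": [-0.0007,0.0002,0],"roll": 0,"claw": -1},{"offset": [0,0,0],"roll": 0,"claw": -1}]'

```text
clock: 23.8
tool_pos: [0.6117, 0.2881, 0.0918]
orientation: [-89.5, 90.0, 173.7]
force: [-1.2, 2.6, 4.1]
opening: 0.0558
```

```bash
python3 - <<'E'
from h import *
from plant import ctrl
o=ctrl.get_obs();plan(o,[0.6109,0.2874,.109],-45)
E
```

```text
pos [0.6117 0.2881 0.0918] rpy [-89.46  89.96 173.72] jaw -96.82 F [-1.2  2.6  4.1] M [0.9  0.27 0.09] open 0.0558 t 23.8 j [ 41.7  25.   -6.7  -0.  -58.4  41.5]
off mm [-17.2  -0.7   0.8]
roll needed -51.82 alt +-180
```

Call:
servo_tool --motion '[{"offset": [-0.0005,0,-0.0003],"roll": 0,"claw": -1},{"offset": [0,0,0],"roll": 0,"claw": -1}]'

```text
clock: 24.05
tool_pos: [0.6117, 0.2881, 0.0922]
orientation: [-57.8, 89.9, -154.7]
force: [-0.8, 1.6, 2.6]
opening: 0.0558
```

Call:
servo_tool --motion '[{"offset": [-0.0005,0,0],"roll": 0,"claw": -1},{"offset": [0,0,0],"roll": 0,"claw": -1}]'

```text
clock: 24.3
tool_pos: [0.6117, 0.2881, 0.0926]
orientation: [-61.5, 89.9, -158.4]
force: [-1.0, 1.8, 2.3]
opening: 0.0558
```

```bash
python3 - <<'E'
from h import *
from plant import ctrl
o=ctrl.get_obs();plan(o,[0.6109,0.2874,.109],-45)
E
```

```text
pos [0.6117 0.2881 0.0926] rpy [ -61.54   89.94 -158.38] jaw -96.84 F [-1.   1.8  2.3] M [0.68 0.61 0.05] open 0.0558 t 24.3 j [ 41.7  24.9  -6.6  -0.  -58.5  41.5]
off mm [-16.4  -0.7   0.8]
roll needed -51.84 alt +-180
```

Call:
servo_tool --motion '[{"offset": [-0.0005,0,0],"roll": 0,"claw": -1},{"offset": [0,0,0],"roll": 0,"claw": -1}]'

```text
clock: 24.55
tool_pos: [0.6117, 0.2881, 0.0928]
orientation: [-62.1, 89.9, -159.0]
force: [-1.5, 2.3, -2.8]
opening: 0.0559
```

Call:
servo_tool --motion '[{"offset": [-0.0005,0,0],"roll": 0,"claw": -1},{"offset": [0,0,0],"roll": 0,"claw": -1}]'

```text
clock: 24.8
tool_pos: [0.6116, 0.2881, 0.093]
orientation: [-63.2, 89.9, -160.0]
force: [0.7, 1.9, -7.5]
opening: 0.0559
```

The funnel now resists lifting (Fz −7.5 N at z≈0.0928), so it is locked. I'll relax the pull and release.

Call:
servo_tool --motion '[{"offset": [0.0008,0,0],"roll": 0,"claw": -1},{"offset": [0,0,0],"roll": 0,"claw": -1},{"offset": [0,0,0],"roll": 0,"claw": 0.4},{"offset": [0,0,0],"roll": 0,"claw": 0.5},{"offset": [0,0,0],"roll": 0,"claw": 0.7},{"offset": [0,0,0],"roll": 0,"claw": 0.9},{"offset": [0,0,0],"roll": 0,"claw": 0.9},{"offset": [0,0,0],"roll": 0,"claw": 0.9}]'

```text
clock: 25.8
tool_pos: [0.6129, 0.2879, 0.0943]
orientation: [89.9, 89.9, -7.0]
force: [-0.2, -0.4, 0.1]
opening: 0.0831
```

```bash
python3 - <<'E'
from h import *
from plant import ctrl
o=ctrl.get_obs();plan(o,[0.6109,0.2874,.109],-45)
s=ctrl.snapshot("side");np.savez("pics/side12.npz",**s);crop(s,"s12c",226,306,150,220,9)
E
```

```text
pos [0.6129 0.2879 0.0943] rpy [89.86 89.92 -6.96] jaw -96.82 F [-0.2 -0.4  0.1] M [-0.09  0.04  0.06] open 0.0831 t 25.8 j [ 41.7  24.9  -6.5   0.1 -58.6  41.5]
off mm [-14.7  -1.9   0.7]
roll needed -51.82 alt +-180
```

View pics/s12c.png

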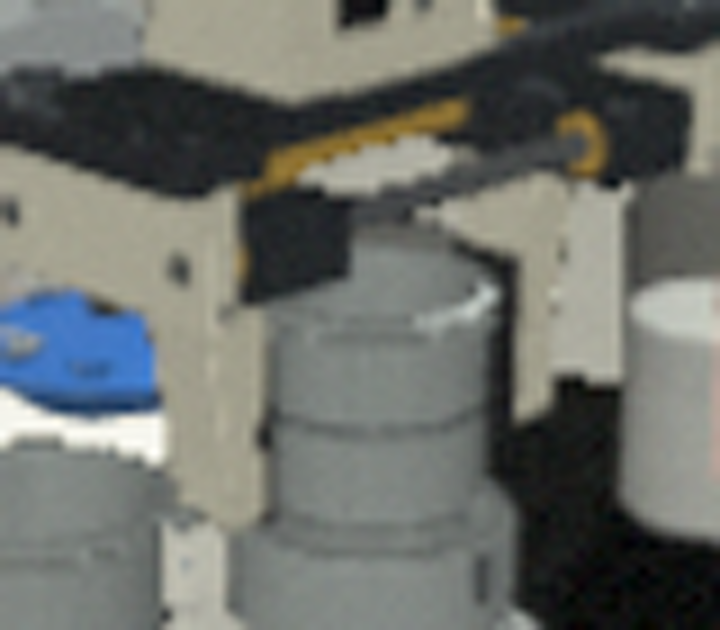

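Call:
servo_tool --motion '[{"offset": [-0.01,0,0],"roll": 0,"claw": 1},{"offset": [-0.02,0,0],"roll": 0,"claw": 1},{"offset": [-0.03,0,0],"roll": 0,"claw": 1},{"offset": [-0.04,0,0],"roll": 0,"claw": 1},{"offset": [-0.05,0,0],"roll": 0,"claw": 1},{"offset": [-0.05,0,0],"roll": 0,"claw": 1},{"offset": [-0.03,0,0],"roll": 0,"claw": 1},{"offset": [0,0,0],"roll": 0,"claw": 1}]'

```text
clock: 26.85
tool_pos: [0.6132, 0.2883, 0.3278]
orientation: [128.5, 89.6, 31.7]
force: [0.0, 0.9, -0.6]
opening: 0.0871
```

```bash
python3 - <<'E'
from h import *
from plant import ctrl
o=ctrl.get_obs();plan(o,[0.45,0.30,.32],-45)
s=ctrl.snapshot("side");np.savez("pics/side13.npz",**s);crop(s,"s13c",206,326,140,230,6)
W=cloud(s);m=W[140:230,206:326]
s=ctrl.snapshot("wrist");np.savez("pics/w13.npz",**s);cv2.imwrite("pics/w13.png",s["frame"])
W=cloud(s);r=(np.hypot(W[...,0]-.6117,W[...,1]-.288)<.04)&(W[...,2]>.15);print("rim z",np.nanmedian(W[r][:,2]),r.sum())
r2=(np.hypot(W[...,0]-.588,W[...,1]-.4365)<.045)&(W[...,2]>.15);print("locked rim z",np.nanmedian(W[r2][:,2]),r2.sum())
E
```

```text
pos [0.6132 0.2883 0.3278] rpy [128.52  89.62  31.67] jaw -96.85 F [ 0.   0.9 -0.6] M [-0.03 -0.02 -0.06] open 0.0871 t 26.85 j [ 41.7  17.9  13.6   0.1 -85.4  41.5]
off mm [   7.  -163.5    7.9]
roll needed -51.85 alt +-180
rim z 0.463275407429128 30139
locked rim z 0.17025601423439396 1150
```

View pics/s13c.png

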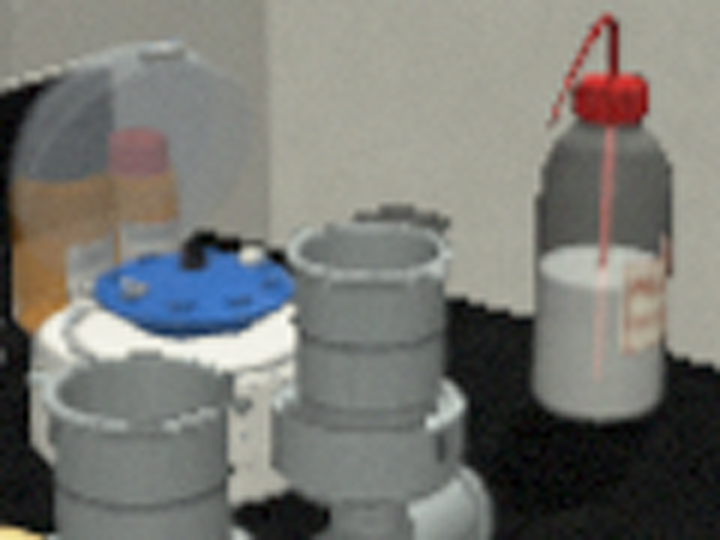

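View pics/w13.png

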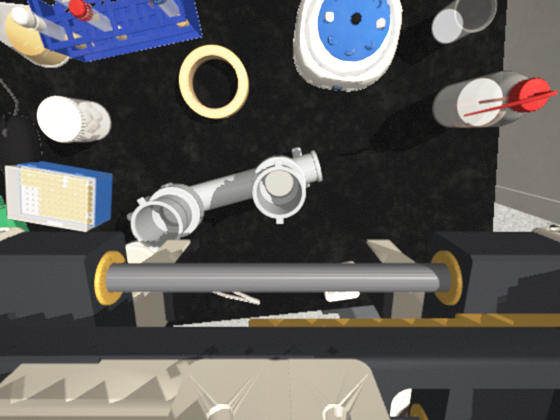

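```bash
python3 - <<'E'
from h import *
for n in("w13","side13"):
    s=load(n);W=cloud(s)
    for c in([.6125,.2885],[.5885,.437]):
        d=np.hypot(W[...,0]-c[0],W[...,1]-c[1]);r=(d>.027)&(d<.032)&(W[...,2]>.16)&(W[...,2]<.19);P=W[r]
        A=np.c_[P[:,:2]-c,np.ones(len(P))];k=np.linalg.lstsq(A,P[:,2],rcond=None)[0];print(n,c,len(P),"z",np.median(P[:,2]).round(4),"tilt deg",np.degrees(np.arctan(k[:2])).round(1))
s=load("w13");crop(s,"w13c",235,325,140,230,8)
E
```

```text
w13 [0.6125, 0.2885] 496 z 0.173 tilt deg [-0.1 -0.2]
w13 [0.5885, 0.437] 464 z 0.1726 tilt deg [-0.8  2.8]
side13 [0.6125, 0.2885] 170 z 0.1708 tilt deg [ 4.4 -1.8]
side13 [0.5885, 0.437] 248 z 0.1713 tilt deg [ 2.1 -1.8]
```

View pics/w13c.png

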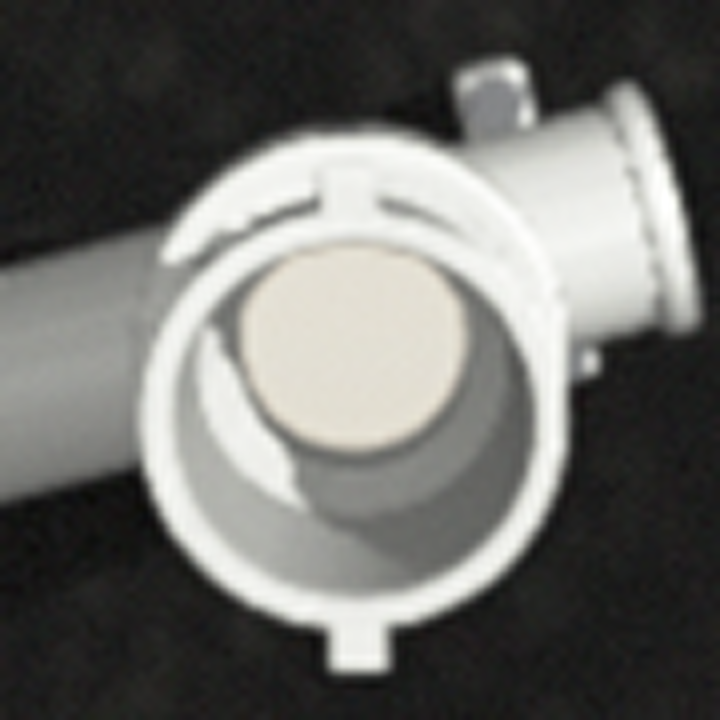

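```bash
python3 -c "
from plant import ctrl
print(ctrl.close_job())"
```

```text
the job is handed in; nothing more can be done
None
```

The funnel is fitted and locked in the empty holder, and I handed the job in at about 27 s. I turned its pins to the slots (about 45° in world yaw) and pressed it down about 6 mm on the sprung screen (about 12 N). I then turned it about 52° clockwise to the stop, let it rise, tested the lock with a light pull, let go and backed straight up.

**Final checks**
- **Lock:** it held against an upward pull of about 5 N beyond its own weight, at the expected locked height.
- **Height:** by the wrist camera the rim is at 173 mm, against 173.5 mm expected and 172.6 mm for the neighbouring locked funnel.
- **Upright:** the wrist camera shows it level within about 0.2°. The side camera's tilt fit disagrees (up to 4.4° on this funnel and about 2° on the already locked one). It sees only part of the rim, so I gave it less weight.
- **Bystanders:** nothing in the last pictures looked displaced and nothing but the funnel was handled, but I did not measure each object again.

**What went wrong on the way**
- **First two grasps:** both closed on the rim, because the real finger tips sit about 33 mm above the reported tool position. The second lifted the funnel about 40 mm. I set it back down and regrasped on the cup, where the opening read 55.7 mm.
- **First rise:** the funnel stuck by friction against the stop. Turning back about 1° freed it.
- **Forces:** all the readings I took stayed at or below about 11 N.

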